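Dig out the shackle links and sort them on the pin gauge

TASK

Three steel shackle links lie under loose odds and ends in the blue parts bin. First set every loose thing lying on top of them aside in the grey tray; then take the links out one at a time, in any order, try each one's eye on the gauge pin (all the way down to the collar if it goes, otherwise resting on the pin's tip) and lay it in the green tray if it fits or the red tray if it does not, before taking the next to the gauge. Leave the oil bottle, the jar and the trim ring where they are.

Things in the scene. Friction and masses are not known exactly. Their poses are not given: they have to be found in the camera images.
- link_1: one of three like flat steel shackle links: bar 104 long, 32 wide, 10 thick, 0.2 kg, both faces alike. Origin: centre of its underside; x along its length towards the end with the round through eye (38 from the middle); a yellow dot marks the plain end. The eye is either right (19 bore) or undersize (14.5): the gauge tells. Starts flat on the bin floor, usually under other things
- link_2: one of three like flat steel shackle links: bar 104 long, 32 wide, 10 thick, 0.2 kg, both faces alike. Origin: centre of its underside; x along its length towards the end with the round through eye (38 from the middle); a yellow dot marks the plain end. The eye is either right (19 bore) or undersize (14.5): the gauge tells. Starts flat on the bin floor, usually under other things
- link_3: one of three like flat steel shackle links: bar 104 long, 32 wide, 10 thick, 0.2 kg, both faces alike. Origin: centre of its underside; x along its length towards the end with the round through eye (38 from the middle); a yellow dot marks the plain end. The eye is either right (19 bore) or undersize (14.5): the gauge tells. Starts flat on the bin floor, usually under other things
- link_1_eye (a point): centre of the eye of link_1, at mid-thickness (5 from either face)
- link_2_eye (a point): centre of the eye of link_2, at mid-thickness (5 from either face)
- link_3_eye (a point): centre of the eye of link_3, at mid-thickness (5 from either face)
- pedal_pad: black rubber pedal pad, flat block 96 x 48, 14 thick over its ribs (the gripping sides are 12 high), 0.09 kg. Origin: centre of its underside, x along its length. One of up to four loose things on top of the links in the bin; may be absent.
- lamp_lens: red and amber tail-lamp lens, block 96 x 48 x 20 high, 0.07 kg. Origin: centre of its underside, x along its length. One of up to four loose things on top of the links in the bin; may be absent.
- filler_cap: round bright metal filler cap, 46 across and 17 high (its rim is 14 high), 0.08 kg. Origin: centre of its underside, z its axis; the two little ears are only for looks. One of up to four loose things on top of the links in the bin; may be absent.
- relay: small black relay, block 44 (x) x 40 (y) x 25 high, 0.06 kg. Origin: centre of its underside. One of up to four loose things on top of the links in the bin; may be absent.
- bin: fixed open blue parts bin, outer 350 (its x) x 170 (its y) x 45 high, walls and floor 5 thick. Origin: centre of its underside. The links lie in it side by side, roughly along its y
- park_tray: fixed low grey tray for setting things aside, outer 210 x 210 x 16 high, walls and floor 5 thick. Origin: centre of its underside
- fit_tray: fixed green tray for links that fit, outer 150 x 150 x 18 high, walls and floor 5 thick. Origin: centre of its underside
- scrap_tray: fixed red tray for links that do not fit, outer 150 x 150 x 18 high, walls and floor 5 thick. Origin: centre of its underside
- gauge: fixed pin gauge: dark foot 110 x 90 x 14 high, on it a collar 44 across with its flat top 30 above the bench, on that an upright bright pin 16 thick, 35 tall, its last 5 tapering to 10 across. Origin: centre of its underside. A right link slides down onto the collar; an undersize one stops at the tip's taper, some 30 higher
- gauge_tip (a point): centre of the top of the gauge pin, 65 above the bench
- oil_bottle: bystander: orange oil bottle, 66 across, 170 high; origin under its centre
- screw_jar: bystander: glass jar with a steel lid, 72 across, 90 high; origin under its centre
- trim_ring: bystander: bright wheel trim ring lying flat, 90 across, 22 high; origin under its centre

How it is judged:
On the way, in this order (a step that is already met when the one before it is completed fails the run):
1. every loose thing from the top of the bin lies in the grey tray (x of pedal_pad in the frame of park_tray between -0.1 and 0.1 m and y of pedal_pad in the frame of park_tray between -0.1 and 0.1 m and z of pedal_pad in the frame of park_tray between -0.005 and 0.04 m and x of lamp_lens in the frame of park_tray between -0.1 and 0.1 m and y of lamp_lens in the frame of park_tray between -0.1 and 0.1 m and z of lamp_lens in the frame of park_tray between -0.005 and 0.04 m and x of filler_cap in the frame of park_tray between -0.1 and 0.1 m and y of filler_cap in the frame of park_tray between -0.1 and 0.1 m and z of filler_cap in the frame of park_tray between -0.005 and 0.04 m and x of relay in the frame of park_tray between -0.1 and 0.1 m and y of relay in the frame of park_tray between -0.1 and 0.1 m and z of relay in the frame of park_tray between -0.005 and 0.04 m), for 0.2 s.
2. a first link is tried on the gauge: home on the collar, or stopped by the pin's tip (((horizontal distance between link_1_eye and gauge_tip below 0.005 m and z of link_1_eye in the frame of gauge_tip below -0.022 m) or (horizontal distance between link_2_eye and gauge_tip below 0.007 m and z of link_2_eye in the frame of gauge_tip between -0.012 and 0.014 m and contact force between link_2 and gauge above 0.4 N) or (horizontal distance between link_3_eye and gauge_tip below 0.005 m and z of link_3_eye in the frame of gauge_tip below -0.022 m))), for 0.1 s.
3. with one link in its right tray, another is tried on the gauge (((x of link_1 in the frame of fit_tray between -0.068 and 0.068 m and y of link_1 in the frame of fit_tray between -0.068 and 0.068 m and z of link_1 in the frame of fit_tray between -0.005 and 0.035 m and horizontal distance between link_2_eye and gauge_tip below 0.007 m and z of link_2_eye in the frame of gauge_tip between -0.012 and 0.014 m and contact force between link_2 and gauge above 0.4 N) or (x of link_1 in the frame of fit_tray between -0.068 and 0.068 m and y of link_1 in the frame of fit_tray between -0.068 and 0.068 m and z of link_1 in the frame of fit_tray between -0.005 and 0.035 m and horizontal distance between link_3_eye and gauge_tip below 0.005 m and z of link_3_eye in the frame of gauge_tip below -0.022 m) or (x of link_2 in the frame of scrap_tray between -0.068 and 0.068 m and y of link_2 in the frame of scrap_tray between -0.068 and 0.068 m and z of link_2 in the frame of scrap_tray between -0.005 and 0.035 m and horizontal distance between link_1_eye and gauge_tip below 0.005 m and z of link_1_eye in the frame of gauge_tip below -0.022 m) or (x of link_2 in the frame of scrap_tray between -0.068 and 0.068 m and y of link_2 in the frame of scrap_tray between -0.068 and 0.068 m and z of link_2 in the frame of scrap_tray between -0.005 and 0.035 m and horizontal distance between link_3_eye and gauge_tip below 0.005 m and z of link_3_eye in the frame of gauge_tip below -0.022 m) or (x of link_3 in the frame of fit_tray between -0.068 and 0.068 m and y of link_3 in the frame of fit_tray between -0.068 and 0.068 m and z of link_3 in the frame of fit_tray between -0.005 and 0.035 m and horizontal distance between link_1_eye and gauge_tip below 0.005 m and z of link_1_eye in the frame of gauge_tip below -0.022 m) or (x of link_3 in the frame of fit_tray between -0.068 and 0.068 m and y of link_3 in the frame of fit_tray between -0.068 and 0.068 m and z of link_3 in the frame of fit_tray between -0.005 and 0.035 m and horizontal distance between link_2_eye and gauge_tip below 0.007 m and z of link_2_eye in the frame of gauge_tip between -0.012 and 0.014 m and contact force between link_2 and gauge above 0.4 N))), for 0.1 s.
4. with two links in their right trays, the third is tried on the gauge (((x of link_2 in the frame of scrap_tray between -0.068 and 0.068 m and y of link_2 in the frame of scrap_tray between -0.068 and 0.068 m and z of link_2 in the frame of scrap_tray between -0.005 and 0.035 m and x of link_3 in the frame of fit_tray between -0.068 and 0.068 m and y of link_3 in the frame of fit_tray between -0.068 and 0.068 m and z of link_3 in the frame of fit_tray between -0.005 and 0.035 m and horizontal distance between link_1_eye and gauge_tip below 0.005 m and z of link_1_eye in the frame of gauge_tip below -0.022 m) or (x of link_1 in the frame of fit_tray between -0.068 and 0.068 m and y of link_1 in the frame of fit_tray between -0.068 and 0.068 m and z of link_1 in the frame of fit_tray between -0.005 and 0.035 m and x of link_3 in the frame of fit_tray between -0.068 and 0.068 m and y of link_3 in the frame of fit_tray between -0.068 and 0.068 m and z of link_3 in the frame of fit_tray between -0.005 and 0.035 m and horizontal distance between link_2_eye and gauge_tip below 0.007 m and z of link_2_eye in the frame of gauge_tip between -0.012 and 0.014 m and contact force between link_2 and gauge above 0.4 N) or (x of link_1 in the frame of fit_tray between -0.068 and 0.068 m and y of link_1 in the frame of fit_tray between -0.068 and 0.068 m and z of link_1 in the frame of fit_tray between -0.005 and 0.035 m and x of link_2 in the frame of scrap_tray between -0.068 and 0.068 m and y of link_2 in the frame of scrap_tray between -0.068 and 0.068 m and z of link_2 in the frame of scrap_tray between -0.005 and 0.035 m and horizontal distance between link_3_eye and gauge_tip below 0.005 m and z of link_3_eye in the frame of gauge_tip below -0.022 m))), for 0.1 s.
At the end, for the whole second after the job is handed in: Links that fit lie in the green tray, the others in the red (middle within 68 mm of the tray centre along each side, at most 35 mm up); all loose things from the top lie in the grey tray (within 100 mm, at most 40 mm up); all at rest (all of step 1 and x of link_1 in the frame of fit_tray between -0.068 and 0.068 m and y of link_1 in the frame of fit_tray between -0.068 and 0.068 m and z of link_1 in the frame of fit_tray between -0.005 and 0.035 m and linear speed of each of link_1, link_2, link_3, pedal_pad, lamp_lens, filler_cap, relay below 0.03 m/s and x of link_2 in the frame of scrap_tray between -0.068 and 0.068 m and y of link_2 in the frame of scrap_tray between -0.068 and 0.068 m and z of link_2 in the frame of scrap_tray between -0.005 and 0.035 m and x of link_3 in the frame of fit_tray between -0.068 and 0.068 m and y of link_3 in the frame of fit_tray between -0.068 and 0.068 m and z of link_3 in the frame of fit_tray between -0.005 and 0.035 m); the robot touches nothing.
It fails at once if the oil bottle is moved more than 3 cm or tipped (distance of oil_bottle from where it was at the start of the episode above 0.03 m or angle between oil_bottle's own z axis and vertical above 0.4 rad).
It fails at once if the screw jar is moved more than 3 cm or tipped (distance of screw_jar from where it was at the start of the episode above 0.03 m or angle between screw_jar's own z axis and vertical above 0.4 rad).
It fails at once if the trim ring is moved more than 3 cm or tipped (distance of trim_ring from where it was at the start of the episode above 0.03 m or angle between trim_ring's own z axis and vertical above 0.4 rad).
Of pedal_pad, lamp_lens, filler_cap, relay only 3 to 4 are there at a start; the rules pass over those that are not, and their reading is None.
At some moment in a run one of link_1, link_2, link_3, filler_cap, relay may be knocked a few centimetres aside while the robot is not near it.
Once in a run the grip may slacken for a moment while it holds something.
It also fails if it takes over 208 s, if anything falls off the work surface, if the arm or the gripper's body presses on something with over 40 N, if the wrist force passes 120 N, or if a joint passes its speed limit or range.

ROBOT

A 7-joint arm with a two-finger parallel gripper is mounted at the origin on the work surface. World frame = base frame: x ahead of the robot, y to its left, z up, the work surface at z = 0. Lengths are in m, angles in rad, forces in N, time in s.
With the tool pointing down it reaches from about 0.425 to 0.925 m from the base axis. Payload 6.8 kg.
Tool frame: the origin (TCP) lies midway between the tips of the shut fingers; the grasp point (between the pads) lies 19 mm behind it; z points along the fingers, y is the direction in which the jaws open and shut (so a half turn about z gives the same grasp; the last joint's range is limited). The gripper opens to 85 mm and grips with 20 to 120 N. Pads are 22 mm wide; open, the fingers measure 114 mm over their backs; the gripper's body (76 mm by 85 mm) begins 54 mm behind the grasp point. The pads swing forward as they close: fully open they stand 13 mm farther back than shut.
Start: joints at [1.007, 0.477, 0.022, 1.555, -0.011, 1.109, -0.083], TCP at [0.297, -0.606, 0.231] pointing down, gripper open.
Joint ranges: [-2.96, 2.96], [-0.34, 2.1], [-1.41, 1.46], [0.24, 2.44], [-1.37, 4.51], [0.17, 1.92], [-2.96, 2.96]. Speed limits (rad/s): [2.39, 2.39, 3.14, 3.14, 3.14, 3.14, 3.14].

INTERFACE

Orientations are given as a unit quaternion [w, x, y, z].
In Python, from station import * gives the robot as it stands. The module is installed in compiled form; this text tells all that it offers.
- The arm moves only by the tool jog_arm, never from a script. Its arguments are lists of equal length, an entry for each row: "dp": the shift along the tool's x, y, z in units of 25 mm (1.0 is 25 mm), a list of three; "angular": the turn, a rotation vector about the tool's x, y, z in units of 5 degrees (1.0 is 5 degrees), a list of three; "claw": the finger opening in mm, from 0 to 85.4. A call has exactly 5 rows; each row is the pose to reach, as a shift and turn from the pose commanded when the call began, along the tool's axes at that moment; what a row does not reach only later rows make up. A row lasts 1/10 s, in which the tool goes at most 50 mm and 8.59 degrees, less where a joint would pass 70% of its speed; a pose out of reach is approached as far as the arm can. A call with a gripper value outside its range is refused whole. The fingers move at their own pace and stop on an object; "grip_force" is the grip in N (left out, the last holds). Time passes only in rows, so rows that repeat a pose let the fingers close, or fill a call up. It gives the time, the measured TCP pose, the force and the opening at its end, in the units of the state.
- get_obs(): the state, without advancing time (a new reading comes with each control period).
- read_camera(name): name is "side" or "top" or "wrist"; returns a dict with "pixels" (480x640x3 uint8, blue, green, red), "camera_matrix" (3x3 intrinsics, pixels), "k1" (the pictures are not rectified: a ray, as slopes to the right and down, at radius r is drawn at 1 + k1 r^2 times it, then the intrinsics apply), "rvec" (rotation vector, rad) and "tvec" (3), from world to camera coordinates, as OpenCV has them. Camera axes: x right, y down, z forward; pixel columns grow to the right and rows downward; lengths in m; the calibration is good to about 2 mm. A picture is of the moment at which its call begins. There is no depth.
- hand_in(): hands the job in, once; it reports no verdict.
The state is a dict: "t": time; "q": joint angles; "joint_vel": joint speeds; "joint_torque": joint torques, N m; "eef_pos": TCP position; "tool_rot": TCP orientation; "contact_force": force on the tool from outside, world axes, zero at the start; "torque": the same for the moment, N m; "gripper_width": opening from 0.0 (shut) to 1.0 (fully open).
Only numpy, scipy, OpenCV 4.12 (cv2) and the standard library are available. Lean on these libraries where they do the work, as an engineer would, in place of code of your own. Each camera call takes 0.05 s, during which the arm holds its last target.

## Working session

There is one attempt and no reset: what is moved stays moved. The work goes in short steps, Python scripts to look and compute and a tool call to move; the robot and the scene stay as the last step left them, time stands still between calls to the robot, and variables do not carry over. Pictures are saved under pics/ and viewed, and the job is handed in when it is done.

Besides the shell and the picture viewer there is one more tool, called after ">>>" as name(argument=value, ...), one argument or row to a line, values as JSON. jog_arm: Moves the arm, as the interface text tells. Its arguments: {"type":"object","properties":{"dp":{"type":"array","items":{"type":"array","items":{"type":"number"}}},"angular":{"type":"array","items":{"type":"array","items":{"type":"number"}}},"claw":{"type":"array","items":{"type":"number"}},"grip_force":{"type":"number"}},"required":["dp","angular","claw"]}

```bash
mkdir -p pics
python3 - <<'E'
from station import *
import cv2
o=get_obs()
for k,v in o.items(): print(k,v)
for n in("side","top","wrist"):
    c=read_camera(n); cv2.imwrite(f"pics/{n}0.png",c["pixels"])
    print(n,c["camera_matrix"].tolist(),c["k1"],c["rvec"],c["tvec"])
E
```

```text
t 0.0
q [ 1.00687272  0.47778009  0.02236255  1.55646088 -0.01148305  1.10932242
 -0.08310132]
joint_vel [-0.00229731 -0.00011791  0.00059787 -0.00161377  0.00116395 -0.00044875
 -0.00045092]
joint_torque [ 2.92944310e-05 -5.96446466e+01  1.60801046e+00 -2.81198323e+01
  1.24340269e-02  9.18953097e-03  8.47467419e-06]
eef_pos [ 0.29683932 -0.60555563  0.23033562]
tool_rot [-8.75482032e-04  9.74139075e-01  2.25947369e-01 -2.86368683e-04]
contact_force [-0.74898227 -0.17542816 -0.23719511]
torque [ 0.00267895  0.00245576 -0.02531782]
gripper_width 1.0010979163441318
side [[471.92271571306236, 0.0, 321.3045963125607], [0.0, 471.92271571306236, 235.59628086189733], [0.0, 0.0, 1.0]] -0.09111852177885671 [ 0.85508948 -2.43175859  1.17397392] [0.45586478 0.2759337  0.72265166]
top [[453.53129946935087, 0.0, 315.48889833035287], [0.0, 453.53129946935087, 233.6795636542553], [0.0, 0.0, 1.0]] -0.01278451985443521 [ 2.17333778 -2.20001986  0.08558193] [0.00752456 0.57420062 0.97362951]
wrist [[424.08123928933435, 0.0, 322.0542540483053], [0.0, 424.08123928933435, 242.82008508378587], [0.0, 0.0, 1.0]] -0.013441959713309203 [-2.43673709  1.51955954  0.23973332] [-0.67416936 -0.03935807  0.38038327]
```

View pics/top0.png

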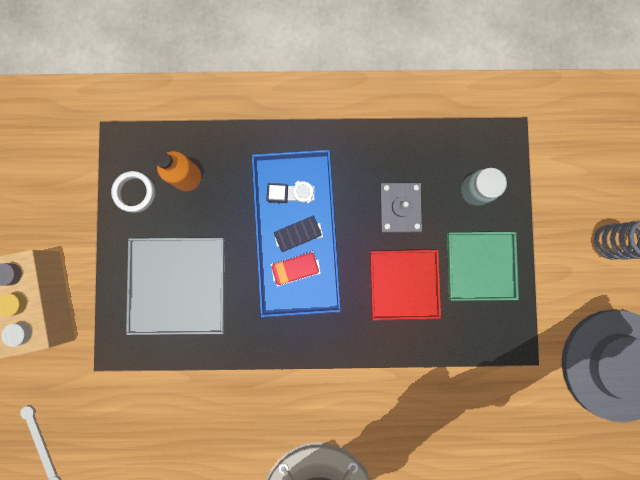

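View pics/side0.png

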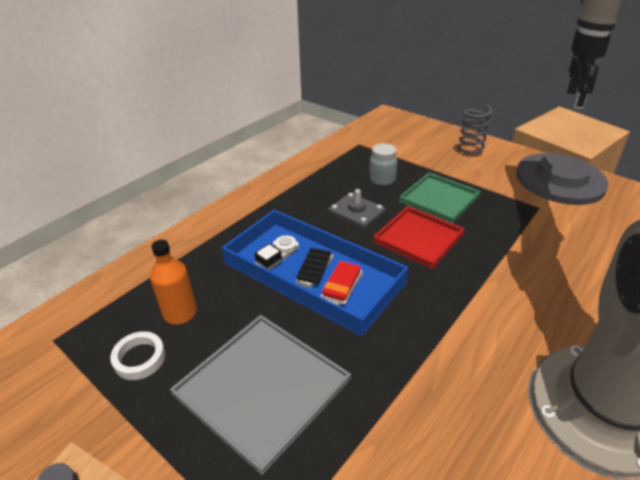

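View pics/wrist0.png

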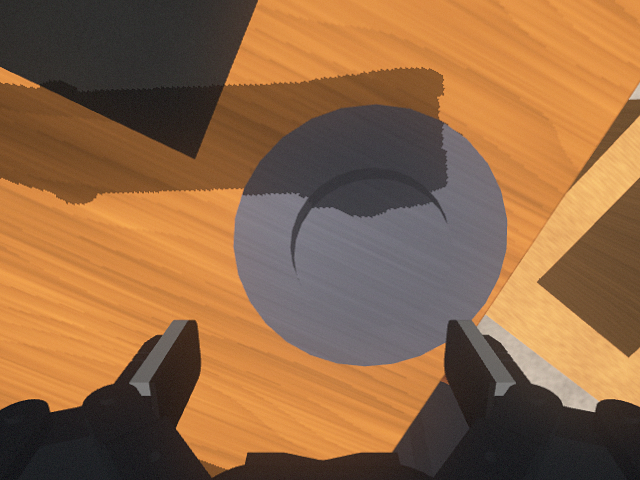

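```bash
cat > h.py <<'E'
import numpy as np, cv2, json
from scipy.spatial.transform import Rotation as R
def cam(n):
    from station import read_camera
    return read_camera(n)
def und(c,u,v):
    K=np.array(c["camera_matrix"]); xd=(u-K[0,2])/K[0,0]; yd=(v-K[1,2])/K[1,1]
    x,y=xd,yd
    for _ in range(20):
        f=1+c["k1"]*(x*x+y*y); x,y=xd/f,yd/f
    return np.array([x,y,1.])
def p2w(c,u,v,z):
    Rm=R.from_rotvec(np.ravel(c["rvec"])).as_matrix(); t=np.ravel(c["tvec"])
    C=-Rm.T@t; d=Rm.T@und(c,u,v)
    return C+d*(z-C[2])/d[2]
def w2p(c,p):
    Rm=R.from_rotvec(np.ravel(c["rvec"])).as_matrix(); q=Rm@np.array(p)+np.ravel(c["tvec"])
    x,y=q[0]/q[2],q[1]/q[2]; f=1+c["k1"]*(x*x+y*y); K=np.array(c["camera_matrix"])
    return np.array([K[0,0]*x*f+K[0,2],K[1,1]*y*f+K[1,2]])
def crop(c,u0,v0,u1,v1,s,name):
    im=cv2.resize(c["pixels"][v0:v1,u0:u1],None,fx=s,fy=s,interpolation=cv2.INTER_CUBIC); cv2.imwrite("pics/"+name,im)
def tri(cs,uvs):
    A=[];b=[]
    for c,(u,v) in zip(cs,uvs):
        Rm=R.from_rotvec(np.ravel(c["rvec"])).as_matrix(); t=np.ravel(c["tvec"]); C=-Rm.T@t; d=Rm.T@und(c,u,v); d/=np.linalg.norm(d)
        M=np.eye(3)-np.outer(d,d); A.append(M); b.append(M@C)
    return np.linalg.solve(sum(A),sum(b))
def toolR(yaw):  # pointing down; jaw (tool y) direction at angle yaw: returns R with z down, y=(cos,sin,0)
    y=np.array([np.cos(yaw),np.sin(yaw),0]); z=np.array([0,0,-1.]); x=np.cross(y,z)
    return R.from_matrix(np.c_[x,y,z])
def obs():
    from station import get_obs
    return get_obs()
def jaw(o):
    w,x,y,z=o["tool_rot"]; m=R.from_quat([x,y,z,w]).as_matrix(); return np.arctan2(m[1,1],m[0,1])
def delta(pos,yaw=None,o=None):
    """print dp, angular units to reach TCP pos with jaw dir yaw (mod pi)"""
    o=o or obs(); w,x,y,z=o["tool_rot"]; r=R.from_quat([x,y,z,w])
    d=r.inv().apply(np.array(pos)-o["eef_pos"])/0.025
    if yaw is None: 
        yaw=jaw(o)
    best=None
    for k in(-1,0,1,2):
        a=(r.inv()*toolR(yaw+k*np.pi)).as_rotvec()
        if best is None or np.linalg.norm(a)<np.linalg.norm(best): best=a
    alt=(r.inv()*toolR(yaw)).as_rotvec()
    print("at",np.round(o["eef_pos"],4),"jaw",round(jaw(o),3),"q1 q7",np.round([o["q"][0],o["q"][6]],2),"t",round(o["t"],1))
    print("dp",np.round(d,2),"ang",np.round(np.degrees(best)/5,2),"rows",round(max(np.linalg.norm(d)*.5,np.linalg.norm(np.degrees(best))/8.59),1))
E
python3 - <<'E'
from h import *
c=cam("top"); crop(c,240,140,350,325,3.2,"t_bin.png"); crop(c,360,170,525,325,4,"t_r.png")
s=cam("side"); crop(s,215,200,415,335,4,"s_bin.png")
for n,uv,z in [("gauge tip",(404,204),.065),("jar lid",(491,183),.09),("bottle base",(190,180),0),("ring",(132,192),.022)]:
    print(n,p2w(c,*uv,z).round(3))
for n,pts,z in [("park",[(128,239),(223,238),(224,333),(128,334)],.016),("fit",[(447,233),(516,232),(518,299),(449,300)],.018),("scrap",[(371,251),(438,250),(440,318),(373,319)],.018),("bin",[(253,155),(329,151),(339,311),(261,316)],.045)]:
    w=np.array([p2w(c,*p,z) for p in pts]); print(n,w.mean(0).round(3),w[:,:2].round(3).tolist())
print(np.degrees(jaw(obs())))
E
```

```text
gauge tip [ 0.632 -0.187  0.065]
jar lid [ 0.67  -0.363  0.09 ]
bottle base [0.701 0.282 0.   ]
ring [0.671 0.404 0.022]
park [0.464 0.307 0.016] [[0.568, 0.414], [0.568, 0.204], [0.361, 0.202], [0.361, 0.41]]
fit [ 0.499 -0.365  0.018] [[0.572, -0.29], [0.573, -0.443], [0.426, -0.441], [0.426, -0.289]]
scrap [ 0.461 -0.195  0.018] [[0.535, -0.121], [0.535, -0.268], [0.387, -0.268], [0.387, -0.122]]
bin [0.576 0.043 0.045] [[0.745, 0.134], [0.752, -0.031], [0.408, -0.047], [0.4, 0.118]]
-63.880036075717975
```

View pics/t_bin.png

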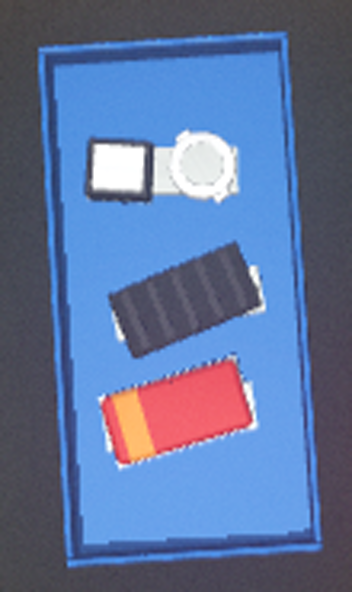

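View pics/s_bin.png

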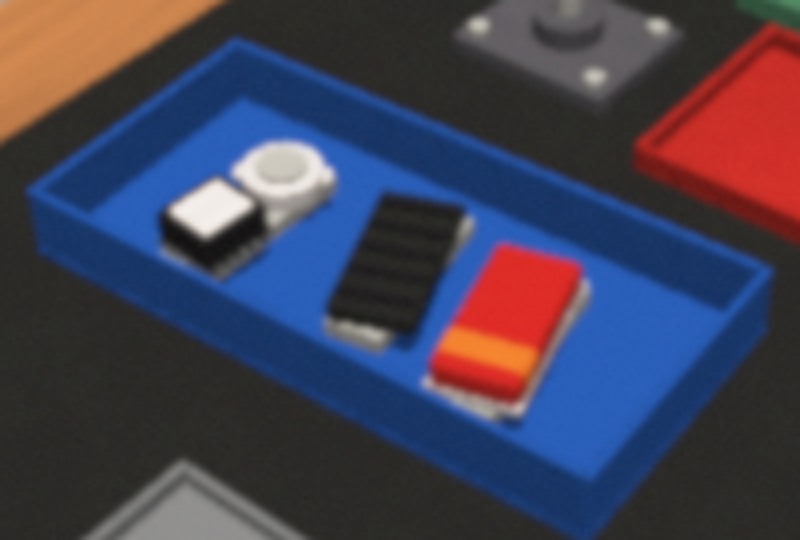

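View pics/t_r.png

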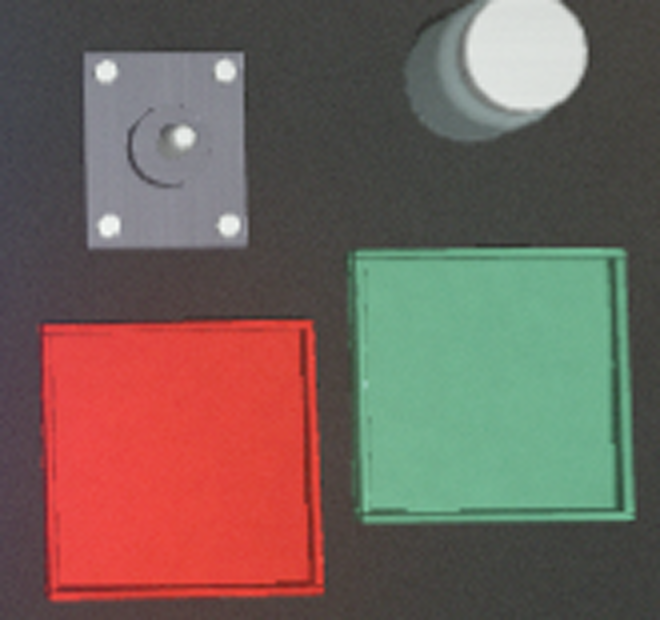

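Run:
```python
from h import *
c=cam("top")
f=lambda p:(240+p[0]/3.2,140+p[1]/3.2)
for n,pts,z in [("relay",[(88,138),(152,142),(152,201),(87,197)],.04),("cap",[(202,165)],.032),("pedal",[(108,294),(236,242),(262,302),(135,358)],.028),("lens",[(99,398),(237,358),(255,425),(118,467)],.035),("linkA",[(238,148),(238,192)],.015)]:
    w=np.array([p2w(c,*f(p),z) for p in pts]); print(n,w.mean(0).round(4))
    if len(w)==4:
        a=(w[1]-w[0]+w[2]-w[3])/2;b=(w[0]-w[3]+w[1]-w[2])/2; print(np.linalg.norm(a),np.linalg.norm(b),"ang long",np.degrees(np.arctan2(a[1],a[0])),"jaw b",np.degrees(np.arctan2(b[1],b[0])))
    else: print(w.tolist())
```

```text
relay [0.6622 0.0819 0.04  ]
0.04372341866488529 0.040291274505480736 ang long -94.25728058101885 jaw b -0.8281584911744372
cap [0.666  0.0264 0.032 ]
[[0.6659644364680953, 0.026433105487301614, 0.03200000000000003]]
pedal [0.5748 0.0388 0.028 ]
0.09415278218675789 0.04601912576604482 ang long -67.65712193241144 jaw b 22.52083338585652
lens [0.4982 0.0447 0.035 ]
0.09627023400929073 0.04725189208753115 ang long -74.1303734796484 jaw b 14.71907034079153
linkA [0.665  0.0018 0.015 ]
[[0.6804472716167447, 0.0016518100976430986, 0.015000000000000013], [0.6496224044509902, 0.0020276395629703374, 0.015000000000000013]]
```

Run:
```python
from h import *
delta([.498,.045,.16],np.radians(15.3))
print(toolR(np.radians(15.3)).as_matrix())
```

```text
at [ 0.297  -0.6059  0.231 ] jaw -1.115 q1 q7 [ 1.01 -0.08] t 0.3
dp [ 18.68 -19.84   2.85] ang [-1.000e-02 -0.000e+00 -1.584e+01] rows 13.7
[[-0.26387305  0.96455742  0.        ]
 [ 0.96455742  0.26387305  0.        ]
 [ 0.          0.         -1.        ]]
```

>>> jog_arm(
  dp=[
    [1.3,-1.4,0.2],
    [2.6,-2.8,0.4],
    [3.9,-4.2,0.6],
    [5.2,-5.6,0.8],
    [6.5,-7.0,1.0],
  ],
  angular=[
    [0,0,-1.1],
    [0,0,-2.2],
    [0,0,-3.3],
    [0,0,-4.4],
    [0,0,-5.5],
  ],
  claw=[85,85,85,85,85],
)

```text
t: 0.8
eef_pos: [0.3663, -0.3756, 0.2063]
tool_rot: [0.0, 0.892, 0.453, 0.0]
contact_force: [0.8, 0.0, 0.4]
gripper_width: 0.996
```

Run:
```python
from h import *
delta([.498,.045,.16],np.radians(15.3))
```

```text
at [ 0.3663 -0.3756  0.2063] jaw -0.631 q1 q7 [ 0.82 -0.  ] t 0.8
dp [16.69 -5.68  1.85] ang [ 1.000e-02  0.000e+00 -1.029e+01] rows 8.9
```

>>> jog_arm(
  dp=[
    [1.85,-0.63,0.2],
    [3.7,-1.26,0.4],
    [5.55,-1.9,0.6],
    [7.4,-2.5,0.8],
    [9.3,-3.2,1.0],
  ],
  angular=[
    [0,0,-1.15],
    [0,0,-2.3],
    [0,0,-3.45],
    [0,0,-4.6],
    [0,0,-5.75],
  ],
  claw=[85,85,85,85,85],
)

```text
t: 1.3
eef_pos: [0.4398, -0.142, 0.1816]
tool_rot: [0.001, 0.751, 0.66, 0.0]
contact_force: [1.2, -0.4, 0.5]
gripper_width: 0.997
```

Run:
```python
from h import *
delta([.498,.045,.16],np.radians(15.3))
```

```text
at [ 0.4398 -0.142   0.1816] jaw -0.13 q1 q7 [ 0.53 -0.06] t 1.3
dp [7.72 1.34 0.86] ang [ 0.01  0.01 -4.55] rows 3.9
```

>>> jog_arm(
  dp=[
    [1.9,0.33,0.2],
    [3.8,0.66,0.4],
    [5.8,1.0,0.6],
    [7.72,1.34,0.86],
    [7.72,1.34,0.86],
  ],
  angular=[
    [0,0,-1.15],
    [0,0,-2.3],
    [0,0,-3.45],
    [0,0,-4.55],
    [0,0,-4.55],
  ],
  claw=[85,85,85,85,85],
)

```text
t: 1.8
eef_pos: [0.4994, 0.0511, 0.1601]
tool_rot: [-0.001, 0.603, 0.798, 0.002]
contact_force: [-1.0, -0.6, 0.4]
gripper_width: 0.998
```

Run:
```python
from h import *
delta([.498,.045,.014],np.radians(15.3))
c=cam("wrist"); cv2.imwrite("pics/w1.png",c["pixels"])
```

```text
at [0.4994 0.0511 0.1601] jaw 0.276 q1 q7 [ 0.24 -0.16] t 1.8
dp [-0.24 -0.14  5.84] ang [ 0.03 -0.05  0.1 ] rows 2.9
```

View pics/w1.png

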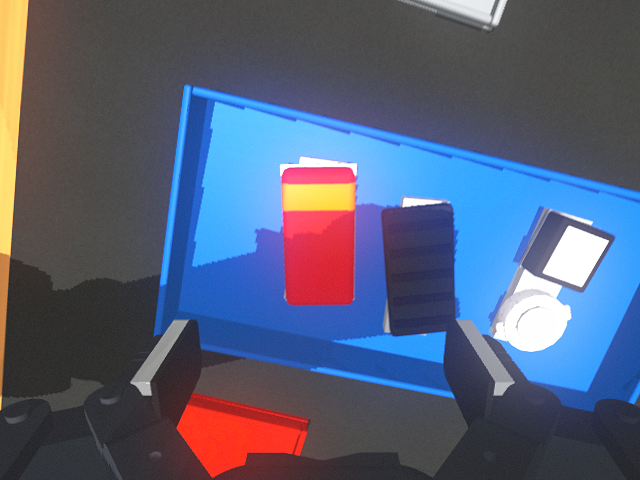

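Run:
```python
from h import *
delta([.498,.045,.014],np.radians(15.3))
c=cam("wrist")
for n,z,pts in [("lens",.035,[(283,168),(356,168),(354,304),(286,304)]),("pedal",.028,[(382,210),(453,206),(455,328),(392,334)]),("cap",.032,[(533,320)]),("relay",.04,[(541,215),(613,236),(595,293),(526,268)])]:
    w=np.array([p2w(c,*p,z) for p in pts]); print(n,w.mean(0).round(4))
    if len(w)==4:
        a=(w[1]-w[0]+w[2]-w[3])/2;b=(w[0]-w[3]+w[1]-w[2])/2; print(np.linalg.norm(a),np.linalg.norm(b),"a",np.degrees(np.arctan2(a[1],a[0])),"b",np.degrees(np.arctan2(b[1],b[0])))
```

```text
at [0.4986 0.0472 0.1598] jaw 0.27 q1 q7 [ 0.24 -0.16] t 1.9
dp [-0.09 -0.05  5.83] ang [ 0.01 -0.02  0.04] rows 2.9
lens [0.4984 0.042  0.035 ]
0.04635605168517609 0.09343292285525683 a 15.463430364622521 b 105.56674315543137
pedal [0.5726 0.0355 0.028 ]
0.0462737613513613 0.09181702278697268 a 20.142484629866743 b 112.04497355522618
cap [0.6605 0.0237 0.032 ]
relay [0.6581 0.0776 0.04  ]
0.05198418820979189 0.03836690907269261 a -2.493196997110777 b 99.19791714870398
```

Run:
```python
from h import *
delta([.492,.065,.014],np.radians(15.4))
```

```text
at [0.4981 0.0444 0.1597] jaw 0.266 q1 q7 [ 0.25 -0.15] t 1.9
dp [ 0.86 -0.02  5.83] ang [-0.   -0.   -0.03] rows 2.9
```

>>> jog_arm(
  dp=[
    [0.86,0,0.8],
    [0.86,0,2.6],
    [0.86,0,4.2],
    [0.86,0,5.4],
    [0.86,0,5.83],
  ],
  angular=[
    [0,0,0],
    [0,0,0],
    [0,0,0],
    [0,0,0],
    [0,0,0],
  ],
  claw=[60,60,60,60,60],
  grip_force=40,
)

```text
t: 2.4
eef_pos: [0.4905, 0.0614, 0.0117]
tool_rot: [-0.001, 0.609, 0.793, -0.002]
contact_force: [0.0, -0.5, -0.0]
gripper_width: 0.705
```

Run:
```python
from h import *
delta([.492,.065,.014],np.radians(15.4))
c=cam("wrist"); cv2.imwrite("pics/w2.png",c["pixels"]);print(obs()["contact_force"],obs()["gripper_width"])
```

```text
at [0.4905 0.0614 0.0117] jaw 0.261 q1 q7 [ 0.1  -0.38] t 2.4
dp [ 0.12  0.1  -0.09] ang [-0.06  0.01 -0.09] rows 0.1
[ 0.30875805  0.88430715 -1.27886131] 0.7009648754200458
```

View pics/w2.png

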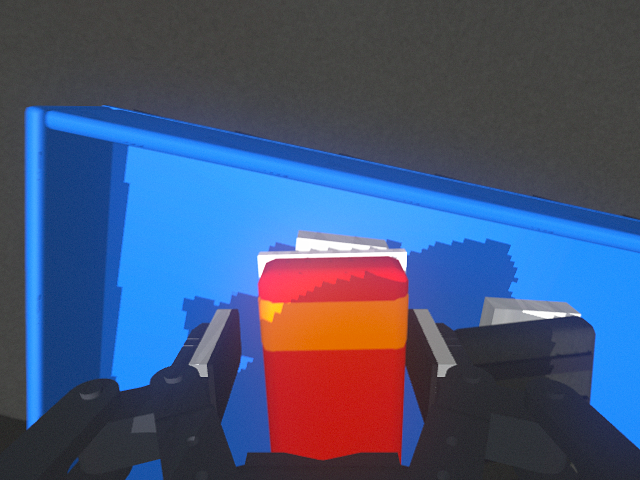

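Fingers straddle the lens's amber end, clear of the pedal (pad faces at columns 235 and 415, lens 260–407). Close and lift.

>>> jog_arm(
  dp=[
    [0,0,0],
    [0,0,0],
    [0,0,0],
    [0,0,0],
    [0,0,0],
  ],
  angular=[
    [0,0,0],
    [0,0,0],
    [0,0,0],
    [0,0,0],
    [0,0,0],
  ],
  claw=[35,35,35,35,35],
  grip_force=40,
)

```text
t: 2.95
eef_pos: [0.493, 0.064, 0.0148]
tool_rot: [0.0, 0.608, 0.794, 0.0]
contact_force: [0.3, 0.5, -1.7]
gripper_width: 0.555
```

>>> jog_arm(
  dp=[
    [0,0,-0.5],
    [0,0,-2],
    [0,0,-3.5],
    [0,0,-4.2],
    [0,0,-4.2],
  ],
  angular=[
    [0,0,0],
    [0,0,0],
    [0,0,0],
    [0,0,0],
    [0,0,0],
  ],
  claw=[35,35,35,35,35],
)

```text
t: 3.45
eef_pos: [0.4945, 0.0645, 0.1226]
tool_rot: [0.002, 0.608, 0.794, 0.002]
contact_force: [0.4, 0.6, -1.1]
gripper_width: 0.555
```

Run:
```python
from h import *
# place lens so center at (0.42,0.335) long along y(jaw 0deg); grip offset +22mm toward +y => TCP at (0.42,0.357)
delta([.42,.357,.12],np.radians(2))
c=cam("wrist"); cv2.imwrite("pics/w3.png",c["pixels"]);print(obs()["gripper_width"])
```

```text
at [0.4945 0.0645 0.1226] jaw 0.264 q1 q7 [ 0.2  -0.25] t 3.5
dp [12.07  0.17  0.09] ang [0.07 0.   2.62] rows 6.0
0.5484111000997907
```

View pics/w3.png

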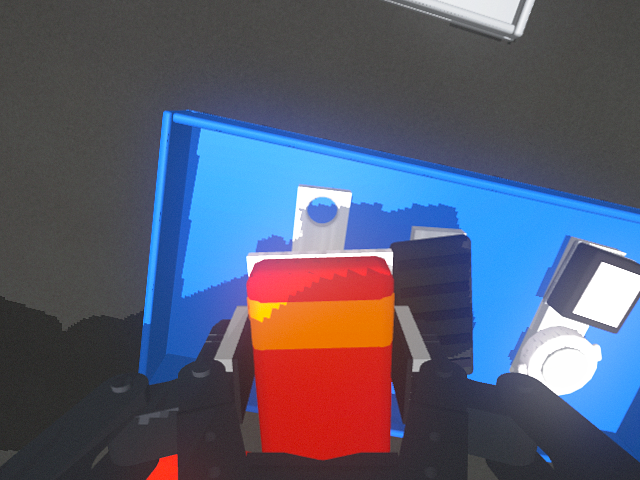

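>>> jog_arm(
  dp=[
    [1.5,0,0],
    [3.5,0,0],
    [5.5,0.1,0],
    [7.5,0.1,0],
    [9.4,0.1,0],
  ],
  angular=[
    [0,0,0.5],
    [0,0,1],
    [0,0,1.5],
    [0,0,2],
    [0,0,2.6],
  ],
  claw=[35,35,35,35,35],
)

```text
t: 4.0
eef_pos: [0.4321, 0.2929, 0.118]
tool_rot: [-0.0, 0.695, 0.719, -0.001]
contact_force: [-0.2, 0.4, 0.1]
gripper_width: 0.553
```

Run:
```python
from h import *
delta([.42,.357,.05],np.radians(2))
```

```text
at [0.4321 0.2929 0.118 ] jaw 0.035 q1 q7 [-0.28 -0.95] t 4.0
dp [ 2.58 -0.39  2.72] ang [-0.02  0.01  0.  ] rows 1.9
```

>>> jog_arm(
  dp=[
    [1.2,-0.2,1.0],
    [2.58,-0.39,2.2],
    [2.58,-0.39,2.72],
    [2.58,-0.39,2.72],
    [2.58,-0.39,2.72],
  ],
  angular=[
    [0,0,0],
    [0,0,0],
    [0,0,0],
    [0,0,0],
    [0,0,0],
  ],
  claw=[35,35,35,35,35],
)

```text
t: 4.5
eef_pos: [0.4215, 0.3539, 0.0505]
tool_rot: [0.0, 0.694, 0.72, -0.001]
contact_force: [1.0, -0.9, -0.2]
gripper_width: 0.558
```

Run:
```python
from h import *
delta([.42,.357,.009],np.radians(2))
c=cam("wrist"); cv2.imwrite("pics/w4.png",c["pixels"])
c=cam("top"); crop(c,100,140,350,350,3,"t4.png")
```

```text
at [0.4215 0.3539 0.0505] jaw 0.036 q1 q7 [-0.43 -1.12] t 4.5
dp [ 0.13 -0.06  1.66] ang [-0.01  0.02  0.01] rows 0.8
```

View pics/t4.png

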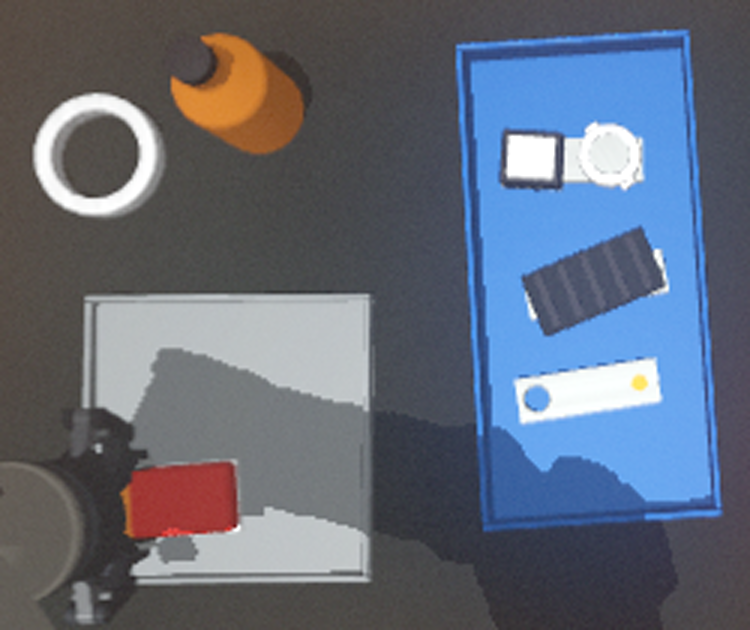

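>>> jog_arm(
  dp=[
    [0,0,0.6],
    [0,0,1.2],
    [0,0,1.6],
    [0,0,1.66],
    [0,0,1.66],
  ],
  angular=[
    [0,0,0],
    [0,0,0],
    [0,0,0],
    [0,0,0],
    [0,0,0],
  ],
  claw=[35,35,35,35,35],
)

```text
t: 5.1
eef_pos: [0.4211, 0.3553, 0.0089]
tool_rot: [-0.0, 0.694, 0.72, -0.001]
contact_force: [-0.3, -0.5, -0.9]
gripper_width: 0.557
```

>>> jog_arm(
  dp=[
    [0,0,0],
    [0,0,0],
    [0,0,0],
    [0,0,-1],
    [0,0,-3],
  ],
  angular=[
    [0,0,0],
    [0,0,0],
    [0,0,0],
    [0,0,0],
    [0,0,0],
  ],
  claw=[64,64,64,64,64],
)

```text
t: 5.6
eef_pos: [0.4197, 0.3536, 0.0828]
tool_rot: [-0.0, 0.694, 0.72, -0.003]
contact_force: [0.8, 0.7, 1.0]
gripper_width: 0.757
```

Run:
```python
from h import *
delta([.573,.037,.15],np.radians(21.5))
```

```text
at [0.4197 0.3536 0.0828] jaw 0.037 q1 q7 [-0.41 -1.09] t 5.6
dp [-12.9    5.64  -2.67] ang [-0.07  0.04 -3.87] rows 7.2
```

>>> jog_arm(
  dp=[
    [-1.5,0.7,-1],
    [-3.2,1.4,-2],
    [-5,2.2,-2.67],
    [-6.8,3.0,-2.67],
    [-8.6,3.8,-2.67],
  ],
  angular=[
    [0,0,-0.6],
    [0,0,-1.2],
    [0,0,-1.8],
    [0,0,-2.4],
    [0,0,-3],
  ],
  claw=[64,64,64,64,64],
)

```text
t: 6.1
eef_pos: [0.5245, 0.1449, 0.1529]
tool_rot: [0.001, 0.593, 0.805, 0.001]
contact_force: [0.8, -0.2, -0.5]
gripper_width: 0.747
```

>>> jog_arm(
  dp=[
    [-1.75,0,0],
    [-3.4,0,0],
    [-3.4,0,0],
    [-3.4,0,0],
    [-3.4,0,0],
  ],
  angular=[
    [0,0,-0.5],
    [0,0,-0.87],
    [0,0,-0.87],
    [0,0,-0.87],
    [0,0,-0.87],
  ],
  claw=[64,64,64,64,64],
)

```text
t: 6.6
eef_pos: [0.548, 0.0666, 0.1517]
tool_rot: [-0.0, 0.562, 0.827, 0.0]
contact_force: [0.1, 1.1, 0.8]
gripper_width: 0.748
```

Run:
```python
from h import *
c=cam("wrist"); cv2.imwrite("pics/w5.png",c["pixels"])
delta([.573,.037,.15],np.radians(21.5))
```

```text
at [0.5479 0.0671 0.1517] jaw 0.377 q1 q7 [ 0.22 -0.12] t 6.7
dp [-1.49  0.49  0.07] ang [ 0.01 -0.01  0.02] rows 0.8
```

View pics/w5.png

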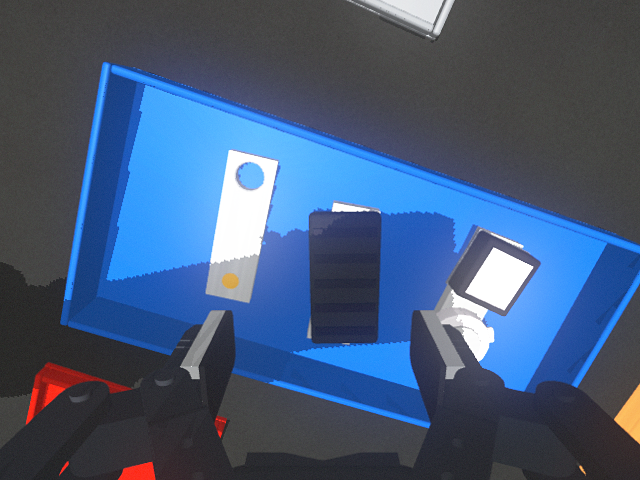

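Run:
```python
from h import *
c=cam("wrist")
for n,z,pts in [("pedal",.028,[(310,212),(381,211),(378,342),(312,342)])]:
    w=np.array([p2w(c,*p,z) for p in pts]); print(n,w.mean(0).round(4))
    a=(w[1]-w[0]+w[2]-w[3])/2;b=(w[0]-w[3]+w[1]-w[2])/2; print(np.linalg.norm(a),np.linalg.norm(b),"a",np.degrees(np.arctan2(a[1],a[0])),"b",np.degrees(np.arctan2(b[1],b[0])))
    delta(list(w.mean(0)[:2])+[.010],np.arctan2(a[1],a[0]))
```

```text
pedal [0.5747 0.0416 0.028 ]
0.0462368905504112 0.09496787137506399 a 21.97257934816543 b 112.31303263030483
at [0.5479 0.0671 0.1516] jaw 0.377 q1 q7 [ 0.22 -0.12] t 6.7
dp [-1.34  0.62  5.67] ang [ 0.01 -0.   -0.07] rows 2.9
```

>>> jog_arm(
  dp=[
    [-1.0,0.5,0.8],
    [-1.4,0.6,2.4],
    [-1.4,0.6,4.1],
    [-1.4,0.6,5.3],
    [-1.4,0.6,5.65],
  ],
  angular=[
    [0,0,0],
    [0,0,0],
    [0,0,0],
    [0,0,0],
    [0,0,0],
  ],
  claw=[64,64,64,64,64],
)

```text
t: 7.2
eef_pos: [0.5725, 0.0392, 0.0071]
tool_rot: [-0.002, 0.562, 0.827, -0.002]
contact_force: [-0.8, -0.5, 0.3]
gripper_width: 0.75
```

>>> jog_arm(
  dp=[
    [0,0,0],
    [0,0,0],
    [0,0,0],
    [0,0,0],
    [0,0,0],
  ],
  angular=[
    [0,0,0],
    [0,0,0],
    [0,0,0],
    [0,0,0],
    [0,0,0],
  ],
  claw=[35,35,35,35,35],
)

```text
t: 7.7
eef_pos: [0.5757, 0.0381, 0.0111]
tool_rot: [0.001, 0.563, 0.826, 0.0]
contact_force: [-0.7, 0.1, -1.2]
gripper_width: 0.545
```

>>> jog_arm(
  dp=[
    [0,0,-0.5],
    [0,0,-2],
    [0,0,-3.5],
    [0,0,-4.2],
    [0,0,-4.2],
  ],
  angular=[
    [0,0,0],
    [0,0,0],
    [0,0,0],
    [0,0,0],
    [0,0,0],
  ],
  claw=[35,35,35,35,35],
)

```text
t: 8.2
eef_pos: [0.5773, 0.0386, 0.1191]
tool_rot: [0.003, 0.563, 0.826, 0.002]
contact_force: [0.1, 0.2, -0.9]
gripper_width: 0.554
```

Run:
```python
from h import *
c=cam("wrist"); cv2.imwrite("pics/w6.png",c["pixels"])
delta([.505,.34,.11],np.radians(2))
```

```text
at [0.576  0.0382 0.117 ] jaw 0.374 q1 q7 [ 0.24 -0.09] t 8.2
dp [12.27  1.77  0.27] ang [0.04 0.01 3.89] rows 6.2
```

View pics/w6.png

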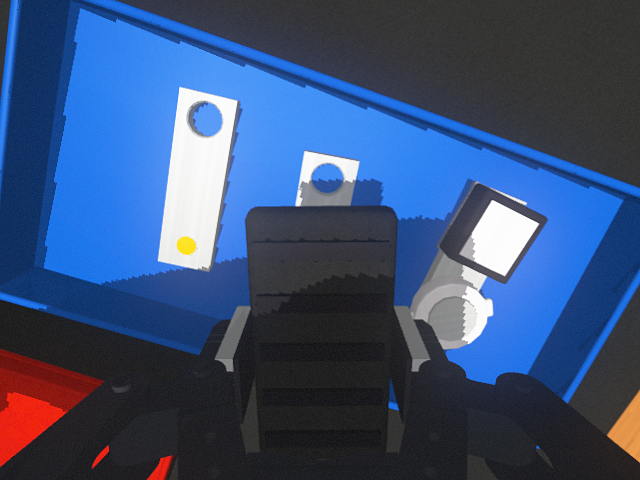

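>>> jog_arm(
  dp=[
    [1.6,0.2,0],
    [3.5,0.5,0],
    [5.5,0.8,0],
    [7.5,1.1,0],
    [9.5,1.4,0.2],
  ],
  angular=[
    [0,0,0.7],
    [0,0,1.5],
    [0,0,2.3],
    [0,0,3.1],
    [0,0,3.9],
  ],
  claw=[35,35,35,35,35],
)

```text
t: 8.75
eef_pos: [0.5201, 0.2715, 0.1094]
tool_rot: [-0.0, 0.696, 0.718, -0.001]
contact_force: [0.6, 0.6, -0.7]
gripper_width: 0.556
```

Run:
```python
from h import *
delta([.505,.34,.04],np.radians(2))
```

```text
at [0.5201 0.2715 0.1094] jaw 0.031 q1 q7 [-0.21 -0.83] t 8.8
dp [ 2.76 -0.51  2.78] ang [-0.01  0.01 -0.04] rows 2.0
```

>>> jog_arm(
  dp=[
    [1.3,-0.2,0.6],
    [2.76,-0.5,1.8],
    [2.76,-0.5,2.78],
    [2.76,-0.5,2.78],
    [2.76,-0.5,2.78],
  ],
  angular=[
    [0,0,0],
    [0,0,0],
    [0,0,0],
    [0,0,0],
    [0,0,0],
  ],
  claw=[35,35,35,35,35],
)

```text
t: 9.25
eef_pos: [0.5059, 0.3372, 0.0398]
tool_rot: [0.0, 0.695, 0.719, -0.002]
contact_force: [-0.4, 0.7, -1.1]
gripper_width: 0.548
```

Run:
```python
from h import *
delta([.505,.34,.006],np.radians(2))
c=cam("top"); crop(c,100,140,350,350,3,"t5.png")
delta([.505,.34,.006],np.radians(2))
```

```text
at [0.5059 0.3372 0.0398] jaw 0.034 q1 q7 [-0.36 -0.98] t 9.2
dp [ 0.12 -0.03  1.35] ang [-0.02  0.03 -0.02] rows 0.7
at [0.5069 0.3375 0.041 ] jaw 0.033 q1 q7 [-0.36 -0.98] t 9.3
dp [ 0.1  -0.07  1.4 ] ang [-0.    0.01 -0.02] rows 0.7
```

View pics/t5.png

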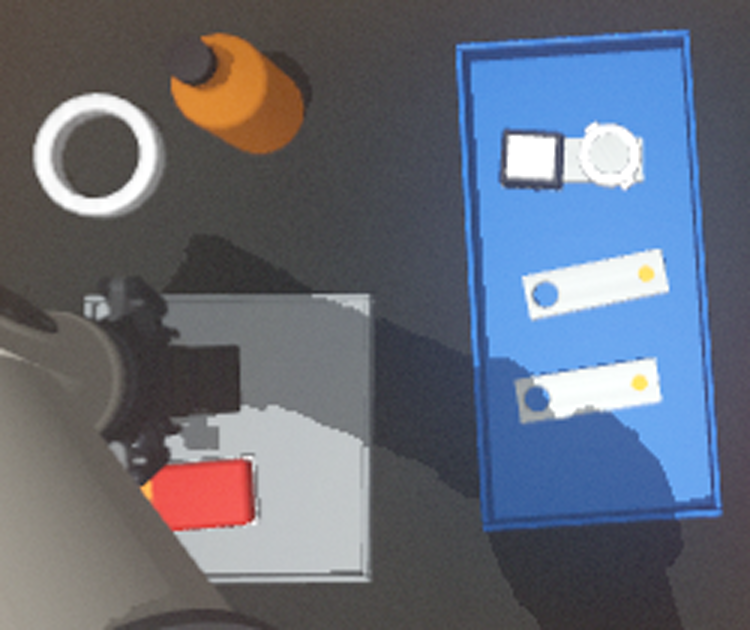

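>>> jog_arm(
  dp=[
    [0,0,0.6],
    [0,0,1.1],
    [0,0,1.35],
    [0,0,1.35],
    [0,0,1.35],
  ],
  angular=[
    [0,0,0],
    [0,0,0],
    [0,0,0],
    [0,0,0],
    [0,0,0],
  ],
  claw=[35,35,35,35,35],
)

```text
t: 9.8
eef_pos: [0.5063, 0.3387, 0.0069]
tool_rot: [-0.0, 0.695, 0.719, -0.0]
contact_force: [-0.3, 0.1, -1.1]
gripper_width: 0.548
```

>>> jog_arm(
  dp=[
    [0,0,0],
    [0,0,0],
    [0,0,0],
    [0,0,-1],
    [0,0,-3],
  ],
  angular=[
    [0,0,0],
    [0,0,0],
    [0,0,0],
    [0,0,0],
    [0,0,0],
  ],
  claw=[62,62,62,62,62],
)

```text
t: 10.3
eef_pos: [0.5041, 0.3368, 0.0796]
tool_rot: [-0.001, 0.695, 0.719, -0.004]
contact_force: [0.7, 0.2, 0.1]
gripper_width: 0.728
```

Run:
```python
from h import *
c=cam("top"); crop(c,230,130,350,230,6,"t6.png")
delta([.64,.12,.17],np.radians(-3))
```

```text
at [0.5088 0.3412 0.0901] jaw 0.034 q1 q7 [-0.34 -0.95] t 10.3
dp [-9.01  4.96 -3.2 ] ang [ 0.07 -0.05  1.  ] rows 5.4
```

View pics/t6.png

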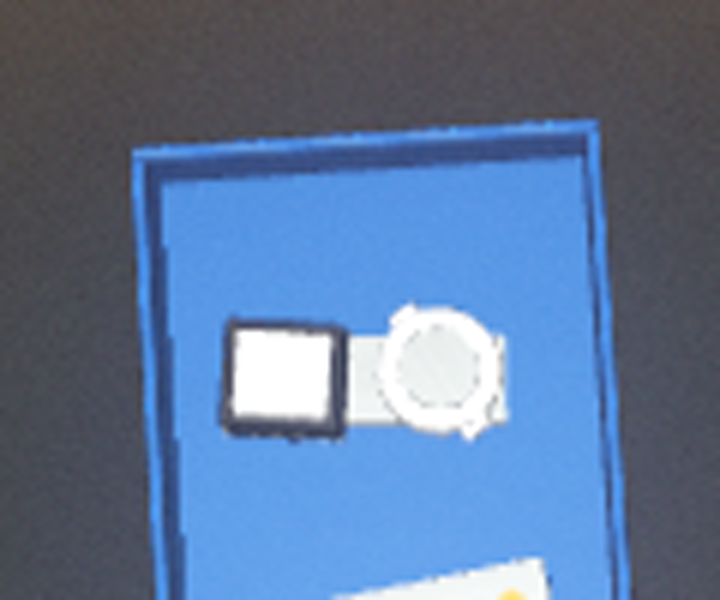

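Run:
```python
from h import *
delta([.661,.081,.16],np.radians(-2.5))
```

```text
at [0.5088 0.3412 0.0901] jaw 0.034 q1 q7 [-0.34 -0.95] t 10.3
dp [-10.6    5.74  -2.81] ang [ 0.07 -0.05  0.9 ] rows 6.2
```

>>> jog_arm(
  dp=[
    [-1.5,0.8,-1],
    [-3.2,1.7,-2],
    [-5,2.7,-2.8],
    [-6.7,3.6,-2.8],
    [-8.4,4.5,-2.8],
  ],
  angular=[
    [0,0,0],
    [0,0,0],
    [0,0,0],
    [0,0,0],
    [0,0,0],
  ],
  claw=[62,62,62,62,62],
)

```text
t: 10.85
eef_pos: [0.6251, 0.1357, 0.1539]
tool_rot: [0.001, 0.695, 0.719, 0.001]
contact_force: [0.6, -0.1, 0.2]
gripper_width: 0.722
```

>>> jog_arm(
  dp=[
    [-1.5,0.9,0],
    [-2.2,1.24,0],
    [-2.2,1.24,0],
    [-2.2,1.24,0],
    [-2.2,1.24,0],
  ],
  angular=[
    [0,0,0.5],
    [0,0,0.9],
    [0,0,0.9],
    [0,0,0.9],
    [0,0,0.9],
  ],
  claw=[62,62,62,62,62],
)

```text
t: 11.35
eef_pos: [0.6554, 0.0859, 0.1522]
tool_rot: [-0.001, 0.721, 0.693, 0.0]
contact_force: [0.1, 0.1, -0.7]
gripper_width: 0.724
```

Run:
```python
from h import *
c=cam("wrist"); crop(c,120,60,520,360,2,"w7.png")
delta([.661,.081,.16],np.radians(-2.5))
```

```text
at [0.6554 0.0858 0.1522] jaw -0.041 q1 q7 [ 0.09 -0.49] t 11.4
dp [-0.18  0.23 -0.31] ang [-0.   -0.01  0.04] rows 0.2
```

View pics/w7.png

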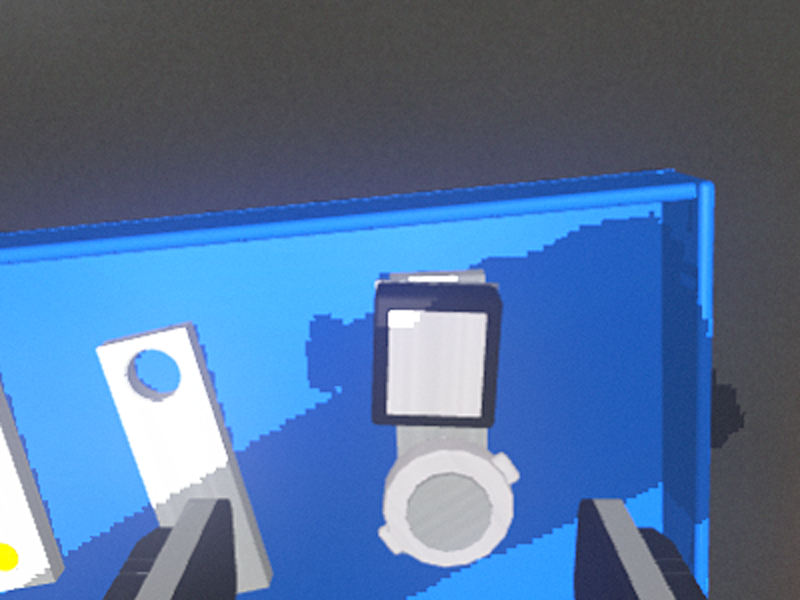

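Run:
```python
from h import *
c=cam("wrist")
f=lambda p:(120+p[0]/2,60+p[1]/2)
for n,z,pts in [("relayouter",.04,[(377,285),(500,289),(494,427),(373,422)]),("label",.04,[(388,311),(487,311),(484,418),(387,415)]),("cap",.032,[(449,512)])]:
    w=np.array([p2w(c,*f(p),z) for p in pts]); print(n,w.mean(0).round(4))
    if len(w)==4:
        a=(w[1]-w[0]+w[2]-w[3])/2;b=(w[0]-w[3]+w[1]-w[2])/2; print(np.linalg.norm(a),np.linalg.norm(b),"a",np.degrees(np.arctan2(a[1],a[0])),"b",np.degrees(np.arctan2(b[1],b[0])))
delta([.660,.08,.014],np.radians(-2.5))
```

```text
relayouter [0.6653 0.0846 0.04  ]
0.03829231480195064 0.04506040758005176 a -4.5507470609168355 b 86.30253979932863
label [0.6654 0.0822 0.04  ]
0.03081489039829703 0.034759011819428615 a -3.284263414696979 b 87.27891163266682
cap [0.6684 0.0266 0.032 ]
at [0.6556 0.0855 0.1522] jaw -0.041 q1 q7 [ 0.09 -0.49] t 11.4
dp [-0.22  0.19  5.53] ang [-0.   -0.01  0.03] rows 2.8
```

>>> jog_arm(
  dp=[
    [-0.1,0.3,0.8],
    [-0.1,0.3,2.4],
    [-0.1,0.3,4.1],
    [-0.1,0.3,5.2],
    [-0.1,0.3,5.5],
  ],
  angular=[
    [0,0,0.1],
    [0,0,0.1],
    [0,0,0.1],
    [0,0,0.1],
    [0,0,0.1],
  ],
  claw=[60,60,60,60,60],
)

```text
t: 11.95
eef_pos: [0.6608, 0.0811, 0.0111]
tool_rot: [-0.002, 0.725, 0.689, -0.002]
contact_force: [-0.3, -1.3, 0.1]
gripper_width: 0.7
```

>>> jog_arm(
  dp=[
    [0,0,0],
    [0,0,0],
    [0,0,0],
    [0,0,0],
    [0,0,0],
  ],
  angular=[
    [0,0,0],
    [0,0,0],
    [0,0,0],
    [0,0,0],
    [0,0,0],
  ],
  claw=[25,25,25,25,25],
)

```text
t: 12.45
eef_pos: [0.6643, 0.0803, 0.0155]
tool_rot: [0.0, 0.726, 0.688, 0.001]
contact_force: [0.1, -0.5, -0.5]
gripper_width: 0.459
```

>>> jog_arm(
  dp=[
    [0,0,-0.5],
    [0,0,-2],
    [0,0,-3.5],
    [0,0,-4.2],
    [0,0,-4.2],
  ],
  angular=[
    [0,0,0],
    [0,0,0],
    [0,0,0],
    [0,0,0],
    [0,0,0],
  ],
  claw=[25,25,25,25,25],
)

```text
t: 12.95
eef_pos: [0.6659, 0.0808, 0.1235]
tool_rot: [0.002, 0.726, 0.688, 0.003]
contact_force: [0.8, 0.3, 0.9]
gripper_width: 0.464
```

Run:
```python
from h import *
c=cam("wrist"); cv2.imwrite("pics/w8.png",c["pixels"])
delta([.42,.247,.11],np.radians(2))
```

```text
at [0.6644 0.0803 0.1211] jaw -0.053 q1 q7 [ 0.08 -0.5 ] t 13.0
dp [  6.14 -10.12   0.42] ang [ 0.03 -0.   -1.01] rows 5.9
```

View pics/w8.png

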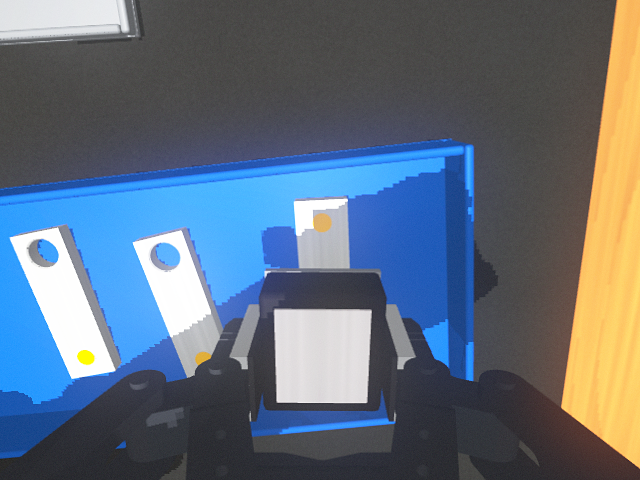

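>>> jog_arm(
  dp=[
    [0.9,-1.4,0],
    [1.9,-3.1,0],
    [2.9,-4.8,0],
    [3.9,-6.5,0],
    [4.9,-8.2,0.2],
  ],
  angular=[
    [0,0,-0.2],
    [0,0,-0.4],
    [0,0,-0.6],
    [0,0,-0.8],
    [0,0,-1],
  ],
  claw=[25,25,25,25,25],
)

```text
t: 13.5
eef_pos: [0.463, 0.2137, 0.1134]
tool_rot: [-0.0, 0.695, 0.719, -0.001]
contact_force: [0.2, 1.1, -0.8]
gripper_width: 0.46
```

Run:
```python
from h import *
delta([.42,.246,.045],np.radians(2))
```

```text
at [0.463  0.2137 0.1134] jaw 0.035 q1 q7 [-0.13 -0.78] t 13.5
dp [ 1.35 -1.67  2.74] ang [-0.02  0.01 -0.  ] rows 1.7
```

>>> jog_arm(
  dp=[
    [0.8,-1.0,0.6],
    [1.35,-1.67,1.8],
    [1.35,-1.67,2.74],
    [1.35,-1.67,2.74],
    [1.35,-1.67,2.74],
  ],
  angular=[
    [0,0,0],
    [0,0,0],
    [0,0,0],
    [0,0,0],
    [0,0,0],
  ],
  claw=[25,25,25,25,25],
)

```text
t: 14.0
eef_pos: [0.422, 0.2451, 0.0453]
tool_rot: [-0.0, 0.695, 0.719, -0.001]
contact_force: [-0.5, -0.2, -0.6]
gripper_width: 0.457
```

Run:
```python
from h import *
c=cam("wrist"); cv2.imwrite("pics/w9.png",c["pixels"])
delta([.42,.246,.0085],np.radians(2))
```

```text
at [0.4229 0.2455 0.0461] jaw 0.033 q1 q7 [-0.26 -0.97] t 14.1
dp [ 0.03 -0.11  1.5 ] ang [-0.    0.   -0.02] rows 0.8
```

View pics/w9.png

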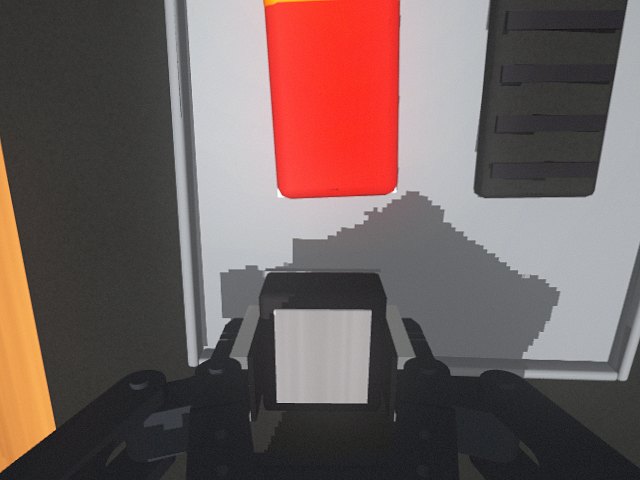

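>>> jog_arm(
  dp=[
    [0.2,-0.1,0.6],
    [0.2,-0.1,1.2],
    [0.2,-0.1,1.48],
    [0.2,-0.1,1.48],
    [0.2,-0.1,1.48],
  ],
  angular=[
    [0,0,0],
    [0,0,0],
    [0,0,0],
    [0,0,0],
    [0,0,0],
  ],
  claw=[25,25,25,25,25],
)

```text
t: 14.55
eef_pos: [0.4206, 0.2507, 0.0097]
tool_rot: [0.0, 0.695, 0.719, 0.0]
contact_force: [0.1, 0.3, -1.0]
gripper_width: 0.459
```

>>> jog_arm(
  dp=[
    [0,0,0],
    [0,0,0],
    [0,0,0],
    [0,0,-1],
    [0,0,-3],
  ],
  angular=[
    [0,0,0],
    [0,0,0],
    [0,0,0],
    [0,0,0],
    [0,0,0],
  ],
  claw=[58,58,58,58,58],
)

```text
t: 15.05
eef_pos: [0.4178, 0.2492, 0.0824]
tool_rot: [-0.001, 0.695, 0.719, -0.003]
contact_force: [1.5, 0.4, 0.7]
gripper_width: 0.678
```

Run:
```python
from h import *
c=cam("top"); crop(c,100,130,350,350,3,"t7.png")
delta([.665,.027,.15],np.radians(-3))
```

```text
at [0.422  0.2528 0.091 ] jaw 0.035 q1 q7 [-0.23 -0.93] t 15.1
dp [-9.36  9.41 -2.34] ang [ 0.06 -0.04  1.  ] rows 6.7
```

View pics/t7.png

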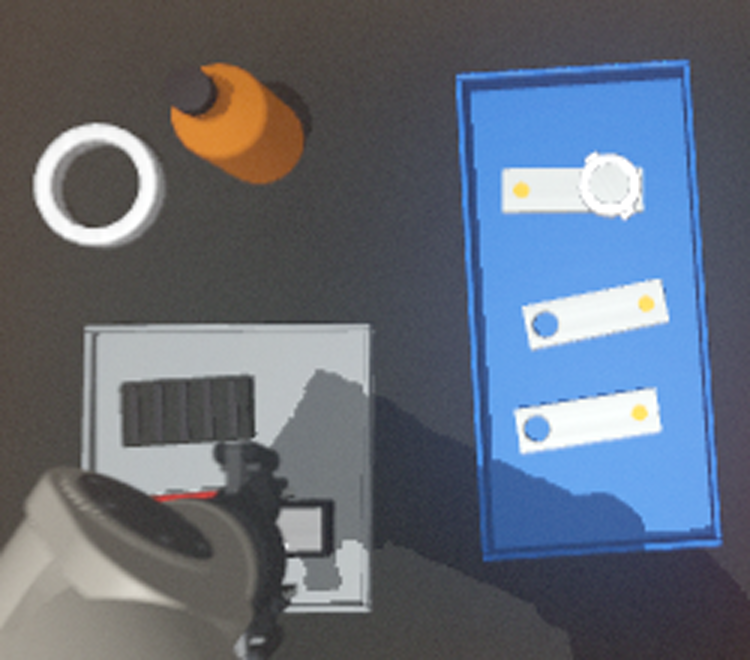

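>>> jog_arm(
  dp=[
    [-1.0,1.0,-0.8],
    [-2.3,2.3,-1.6],
    [-3.6,3.6,-2.3],
    [-4.9,4.9,-2.3],
    [-6.2,6.2,-2.3],
  ],
  angular=[
    [0,0,0],
    [0,0,0],
    [0,0,0],
    [0,0,0],
    [0,0,0],
  ],
  claw=[64,64,64,64,64],
)

```text
t: 15.6
eef_pos: [0.5819, 0.0996, 0.1428]
tool_rot: [0.001, 0.695, 0.719, 0.001]
contact_force: [0.9, 0.5, -0.1]
gripper_width: 0.748
```

>>> jog_arm(
  dp=[
    [-1.3,1.3,0],
    [-2.6,2.6,0],
    [-3.16,3.21,0],
    [-3.16,3.21,0],
    [-3.16,3.21,0],
  ],
  angular=[
    [0,0,0.5],
    [0,0,1],
    [0,0,1],
    [0,0,1],
    [0,0,1],
  ],
  claw=[64,64,64,64,64],
)

```text
t: 16.1
eef_pos: [0.6626, 0.0252, 0.1413]
tool_rot: [-0.0, 0.726, 0.688, -0.0]
contact_force: [-0.3, 1.3, -0.3]
gripper_width: 0.751
```

Run:
```python
from h import *
c=cam("wrist"); crop(c,120,60,520,360,2,"w10.png")
delta([.667,.0265,.012],np.radians(-3))
f=lambda p:(120+p[0]/2,60+p[1]/2)
print(w2p(c,[.667,.0265,.032])*2-[240,120])
```

```text
at [0.6622 0.0263 0.1414] jaw -0.051 q1 q7 [ 0.17 -0.41] t 16.1
dp [0.01 0.2  5.18] ang [-0.01 -0.01  0.01] rows 2.6
[418.4169006  353.16917977]
```

View pics/w10.png

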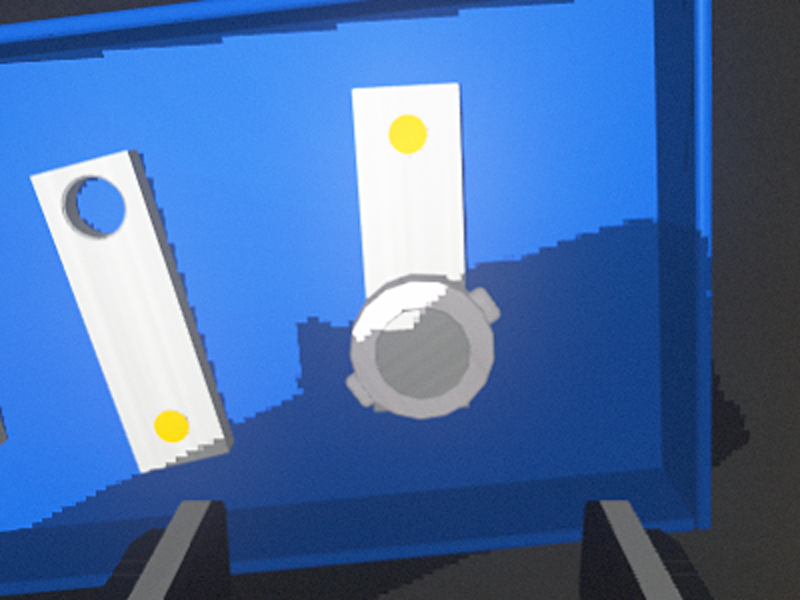

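>>> jog_arm(
  dp=[
    [0.05,0.24,0.8],
    [0.05,0.24,2.4],
    [0.05,0.24,4.0],
    [0.05,0.24,5.0],
    [0.05,0.24,5.2],
  ],
  angular=[
    [0,0,0],
    [0,0,0],
    [0,0,0],
    [0,0,0],
    [0,0,0],
  ],
  claw=[64,64,64,64,64],
)

```text
t: 16.65
eef_pos: [0.6656, 0.0274, 0.0084]
tool_rot: [-0.002, 0.725, 0.689, -0.002]
contact_force: [-0.1, 0.4, -0.5]
gripper_width: 0.747
```

>>> jog_arm(
  dp=[
    [0,0,0],
    [0,0,0],
    [0,0,0],
    [0,0,0],
    [0,0,0],
  ],
  angular=[
    [0,0,0],
    [0,0,0],
    [0,0,0],
    [0,0,0],
    [0,0,0],
  ],
  claw=[30,30,30,30,30],
)

```text
t: 17.15
eef_pos: [0.6698, 0.0258, 0.0127]
tool_rot: [0.001, 0.726, 0.688, 0.001]
contact_force: [-0.7, 0.4, 2.6]
gripper_width: 0.516
```

>>> jog_arm(
  dp=[
    [0,0,-0.5],
    [0,0,-2],
    [0,0,-3.5],
    [0,0,-4.2],
    [0,0,-4.2],
  ],
  angular=[
    [0,0,0],
    [0,0,0],
    [0,0,0],
    [0,0,0],
    [0,0,0],
  ],
  claw=[30,30,30,30,30],
)

```text
t: 17.65
eef_pos: [0.6712, 0.0262, 0.1204]
tool_rot: [0.002, 0.726, 0.688, 0.002]
contact_force: [0.2, -0.2, -0.9]
gripper_width: 0.52
```

Run:
```python
from h import *
c=cam("wrist"); cv2.imwrite("pics/w11.png",c["pixels"])
delta([.505,.25,.11],np.radians(2))
```

```text
at [0.6698 0.0258 0.1179] jaw -0.053 q1 q7 [ 0.16 -0.42] t 17.7
dp [ 8.61 -7.06  0.3 ] ang [ 0.03  0.   -1.01] rows 5.6
```

View pics/w11.png

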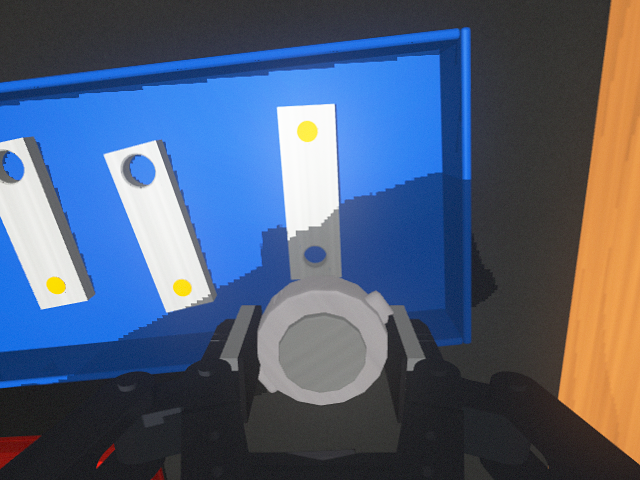

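>>> jog_arm(
  dp=[
    [1.2,-1.0,0],
    [2.7,-2.2,0],
    [4.2,-3.4,0],
    [5.7,-4.6,0],
    [7.2,-5.8,0.2],
  ],
  angular=[
    [0,0,-0.2],
    [0,0,-0.4],
    [0,0,-0.6],
    [0,0,-0.8],
    [0,0,-1],
  ],
  claw=[30,30,30,30,30],
)

```text
t: 18.2
eef_pos: [0.5318, 0.214, 0.1102]
tool_rot: [-0.0, 0.695, 0.719, -0.001]
contact_force: [0.1, 0.9, -0.6]
gripper_width: 0.517
```

Run:
```python
from h import *
delta([.507,.25,.045],np.radians(2))
```

```text
at [0.5318 0.214  0.1102] jaw 0.035 q1 q7 [-0.11 -0.73] t 18.2
dp [ 1.47 -0.94  2.61] ang [-0.02  0.01 -0.  ] rows 1.6
```

>>> jog_arm(
  dp=[
    [0.8,-0.5,0.6],
    [1.47,-0.94,1.8],
    [1.47,-0.94,2.61],
    [1.47,-0.94,2.61],
    [1.47,-0.94,2.61],
  ],
  angular=[
    [0,0,0],
    [0,0,0],
    [0,0,0],
    [0,0,0],
    [0,0,0],
  ],
  claw=[30,30,30,30,30],
)

```text
t: 18.7
eef_pos: [0.5085, 0.2483, 0.0453]
tool_rot: [-0.0, 0.695, 0.719, -0.001]
contact_force: [-0.4, 0.2, 0.5]
gripper_width: 0.521
```

Run:
```python
from h import *
c=cam("wrist"); cv2.imwrite("pics/w12.png",c["pixels"])
delta([.507,.25,.007],np.radians(2))
```

```text
at [0.5094 0.2486 0.0462] jaw 0.033 q1 q7 [-0.21 -0.86] t 18.8
dp [ 0.06 -0.09  1.57] ang [-0.    0.   -0.02] rows 0.8
```

View pics/w12.png

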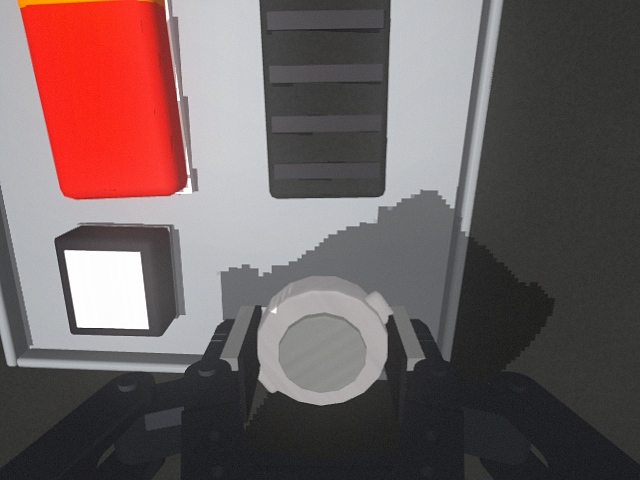

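>>> jog_arm(
  dp=[
    [0.1,-0.25,0.6],
    [0.1,-0.25,1.2],
    [0.1,-0.25,1.55],
    [0.1,-0.25,1.55],
    [0.1,-0.25,1.55],
  ],
  angular=[
    [0,0,0],
    [0,0,0],
    [0,0,0],
    [0,0,0],
    [0,0,0],
  ],
  claw=[30,30,30,30,30],
)

```text
t: 19.25
eef_pos: [0.5032, 0.2513, 0.0076]
tool_rot: [0.0, 0.695, 0.719, 0.0]
contact_force: [0.6, 0.1, -0.6]
gripper_width: 0.519
```

>>> jog_arm(
  dp=[
    [0,0,0],
    [0,0,0],
    [0,0,0],
    [0,0,-1],
    [0,0,-3],
  ],
  angular=[
    [0,0,0],
    [0,0,0],
    [0,0,0],
    [0,0,0],
    [0,0,0],
  ],
  claw=[60,60,60,60,60],
)

```text
t: 19.75
eef_pos: [0.5004, 0.25, 0.0805]
tool_rot: [-0.001, 0.695, 0.719, -0.003]
contact_force: [0.7, 0.0, 0.4]
gripper_width: 0.702
```

Run:
```python
from h import *
c=cam("top"); crop(c,100,130,350,350,3,"t8.png")
# links, top z .015; f for crop
delta([.578,.037,.15],np.radians(10))
```

```text
at [0.5053 0.2536 0.0901] jaw 0.035 q1 q7 [-0.19 -0.84] t 19.8
dp [-8.75  2.62 -2.41] ang [ 0.08 -0.03 -1.6 ] rows 4.7
```

View pics/t8.png

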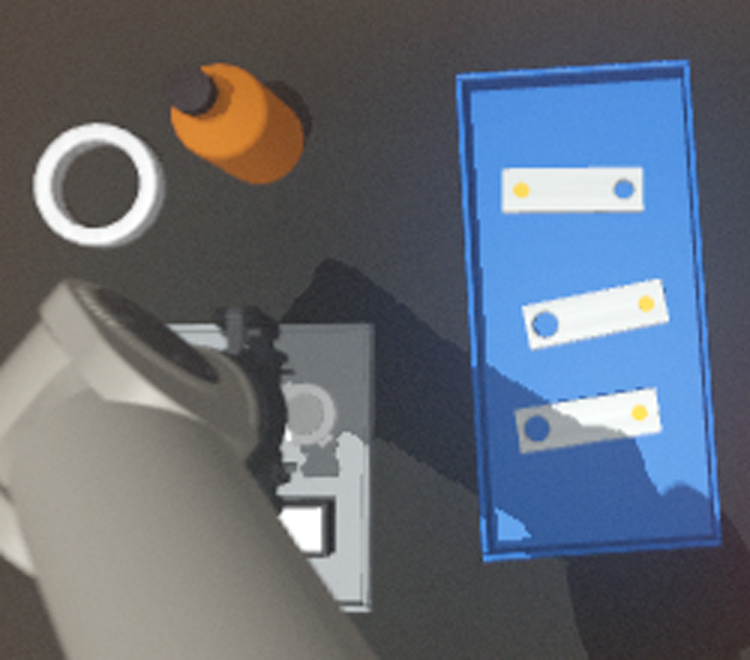

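Run:
```python
from h import *
c=cam("top")
f=lambda p:(100+p[0]/3,130+p[1]/3)
for n,pts,eye in [("C",[(516,410),(655,390),(661,430),(520,453)],(537,429)),("B",[(523,305),(661,280),(667,321),(531,349)],(545,324)),("A",[(503,167),(643,167),(643,212),(503,212)],(624,189))]:
    w=np.array([p2w(c,*f(p),.015) for p in pts]); print(n,w.mean(0).round(4),"eye",p2w(c,*f(eye),.015).round(4))
    a=(w[1]-w[0]+w[2]-w[3])/2;b=(w[0]-w[3]+w[1]-w[2])/2; print(np.linalg.norm(a),np.linalg.norm(b),"a",np.degrees(np.arctan2(a[1],a[0])),"b",np.degrees(np.arctan2(b[1],b[0])))
delta([.499,.045,.15],np.radians(7))
w=cam("wrist"); Rm=R.from_rotvec(np.ravel(w["rvec"])).as_matrix(); C=-Rm.T@np.ravel(w["tvec"]); o=obs(); q=o["tool_rot"]; r=R.from_quat([q[1],q[2],q[3],q[0]])
print("cam in tool",r.inv().apply(C-o["eef_pos"]), r.inv().apply(Rm.T@[0,0,1]))
```

```text
C [0.4948 0.0442 0.015 ] eye [0.4892 0.0815 0.015 ]
0.10347510420016764 0.030475804547519976 a -81.99748549486023 b 6.361152314406897
B [0.5732 0.0379 0.015 ] eye [0.566  0.0751 0.015 ]
0.10253943645112577 0.03175550997375053 a -79.71000811051748 b 8.778185285014375
A [0.6656 0.0537 0.015 ] eye [0.6655 0.016  0.015 ]
0.1036055693489957 0.03362341580170564 a -90.67145095954042 b -0.4764514199387806
at [0.5062 0.254  0.0883] jaw 0.034 q1 q7 [-0.2  -0.84] t 19.9
dp [-8.34 -0.55 -2.51] ang [ 0.1  -0.05 -1.01] rows 4.4
cam in tool [ 0.07778629  0.00111208 -0.14454287] [-0.30031682  0.00113698  0.95383883]
```

>>> jog_arm(
  dp=[
    [-1.5,-0.1,-0.9],
    [-3.3,-0.2,-1.9],
    [-5.1,-0.3,-2.5],
    [-6.9,-0.4,-2.5],
    [-8.34,-0.55,-2.5],
  ],
  angular=[
    [0,0,-0.2],
    [0,0,-0.4],
    [0,0,-0.6],
    [0,0,-0.8],
    [0,0,-1.1],
  ],
  claw=[60,60,60,60,60],
)

```text
t: 20.4
eef_pos: [0.4959, 0.0395, 0.1449]
tool_rot: [0.0, 0.66, 0.751, -0.0]
contact_force: [0.3, -0.5, 0.0]
gripper_width: 0.7
```

>>> jog_arm(
  dp=[
    [0,0,0],
    [0,0,0],
    [0,0,0],
    [0,0,0],
    [0,0,0],
  ],
  angular=[
    [0,0,0],
    [0,0,0],
    [0,0,0],
    [0,0,0],
    [0,0,0],
  ],
  claw=[55,55,55,55,55],
)

```text
t: 20.9
eef_pos: [0.4961, 0.0439, 0.1449]
tool_rot: [-0.0, 0.659, 0.752, 0.0]
contact_force: [0.4, -0.1, -0.1]
gripper_width: 0.644
```

Run:
```python
from h import *
c=cam("wrist"); crop(c,120,60,520,360,2,"w13.png")
delta([.495,.0445,.15],np.radians(7.5))
t=cam("top"); crop(t,100,220,250,345,5,"t9.png")
```

```text
at [0.4961 0.0437 0.1449] jaw 0.132 q1 q7 [ 0.23 -0.3 ] t 20.9
dp [ 0.04 -0.04 -0.2 ] ang [-0.   -0.    0.01] rows 0.1
```

View pics/w13.png

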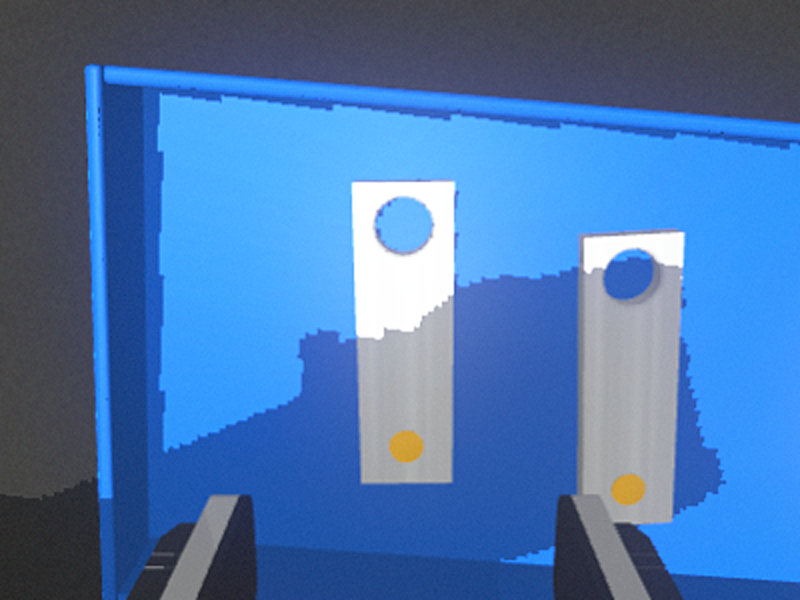

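View pics/t9.png

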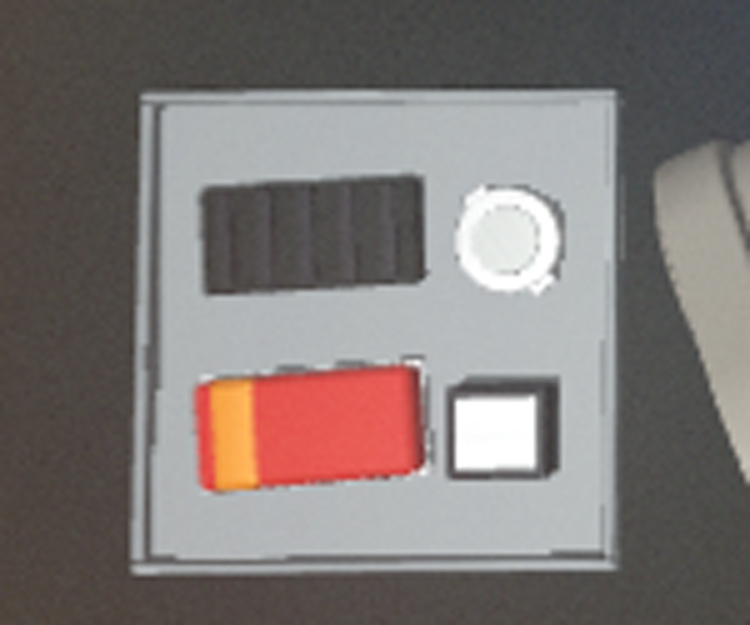

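Run:
```python
from h import *
c=cam("wrist")
f=lambda p:(120+p[0]/2,60+p[1]/2)
for n,pts,eye in [("C",[(352,182),(455,182),(453,483),(361,483)],(403,225))]:
    w=np.array([p2w(c,*f(p),.015) for p in pts]); print(n,w.mean(0).round(4),"eye",p2w(c,*f(eye),.015).round(4))
    a=(w[1]-w[0]+w[2]-w[3])/2;b=(w[0]-w[3]+w[1]-w[2])/2; print(np.linalg.norm(a),np.linalg.norm(b),"a",np.degrees(np.arctan2(a[1],a[0])),"b",np.degrees(np.arctan2(b[1],b[0])))
delta([.495,.0445,.006],np.radians(8))
print([(p2w(c,*f((p,226)),.015)).round(4).tolist() for p in (374,434)])
```

```text
C [0.4965 0.043  0.015 ] eye [0.4907 0.0811 0.015 ]
0.03241207491605421 0.10400211011426776 a 7.530856995234773 b 98.17706662912434
at [0.4962 0.0433 0.145 ] jaw 0.131 q1 q7 [ 0.23 -0.3 ] t 21.1
dp [ 0.05 -0.04  5.56] ang [-0.   -0.   -0.09] rows 2.8
[[0.4816, 0.0796, 0.015], [0.5006, 0.0821, 0.015]]
```

>>> jog_arm(
  dp=[
    [0,0,1.2],
    [0,0,3.0],
    [0,0,4.4],
    [0,0,5.2],
    [0,0,5.55],
  ],
  angular=[
    [0,0,-0.07],
    [0,0,-0.07],
    [0,0,-0.07],
    [0,0,-0.07],
    [0,0,-0.07],
  ],
  claw=[55,55,55,55,55],
)

```text
t: 21.55
eef_pos: [0.4948, 0.0427, 0.0043]
tool_rot: [-0.001, 0.657, 0.754, -0.001]
contact_force: [-0.5, 0.4, 0.6]
gripper_width: 0.647
```

>>> jog_arm(
  dp=[
    [0,0,0],
    [0,0,0],
    [0,0,0],
    [0,0,0],
    [0,0,0],
  ],
  angular=[
    [0,0,0],
    [0,0,0],
    [0,0,0],
    [0,0,0],
    [0,0,0],
  ],
  claw=[50,20,20,20,20],
  grip_force=60,
)

```text
t: 22.05
eef_pos: [0.4973, 0.0429, 0.0077]
tool_rot: [0.001, 0.657, 0.754, 0.001]
contact_force: [-1.3, 0.4, 6.8]
gripper_width: 0.349
```

Run:
```python
from h import *
delta([.495,.0445,.006],np.radians(8));o=obs();print(o["gripper_width"],o["contact_force"])
```

```text
at [0.4973 0.0429 0.0077] jaw 0.136 q1 q7 [ 0.12 -0.46] t 22.1
dp [ 0.08 -0.08  0.07] ang [ 0.03  0.   -0.04] rows 0.1
0.34886315808228796 [-1.34948199  0.36783569  6.80907764]
```

>>> jog_arm(
  dp=[
    [0,0,-0.3],
    [0,0,-1.2],
    [0,0,-2.8],
    [0,0,-4.2],
    [0,0,-4.2],
  ],
  angular=[
    [0,0,0],
    [0,0,0],
    [0,0,0],
    [0,0,0],
    [0,0,0],
  ],
  claw=[20,20,20,20,20],
)

```text
t: 22.55
eef_pos: [0.4992, 0.0431, 0.116]
tool_rot: [0.003, 0.657, 0.754, 0.003]
contact_force: [0.2, 0.2, -1.9]
gripper_width: 0.35
```

Run:
```python
from h import *
c=cam("wrist"); cv2.imwrite("pics/w14.png",c["pixels"])
delta([.632,-.225,.13],np.radians(0));o=obs();print(o["gripper_width"],o["contact_force"])
```

```text
at [0.4978 0.0426 0.1138] jaw 0.136 q1 q7 [ 0.22 -0.33] t 22.6
dp [-11.33   3.87  -0.62] ang [0.06 0.   1.56] rows 6.0
0.34740145205883144 [-0.2084692  -0.17436534 -2.74453004]
```

View pics/w14.png

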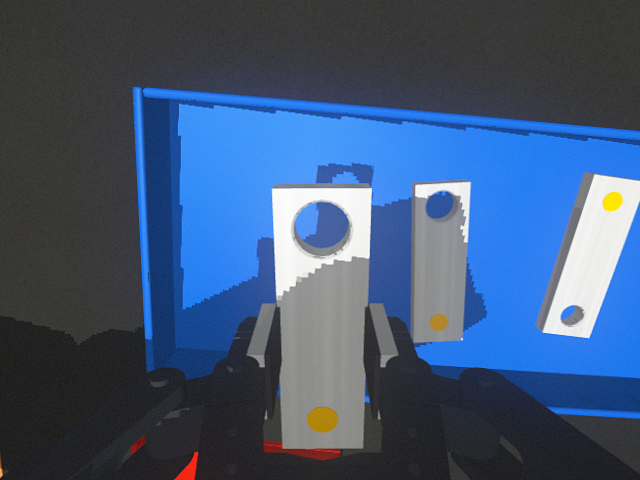

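```bash
cat >> h.py <<'E'
def intool(p,o=None):
    o=o or obs(); q=o["tool_rot"]; r=R.from_quat([q[1],q[2],q[3],q[0]]); return r.inv().apply(np.array(p)-o["eef_pos"])
E
python3 - <<'E'
from h import *
c=cam("wrist"); o=obs()
for uv in [(322,229),(292,229),(352,229),(273,188),(371,188),(365,447),(282,447)]:
    p=p2w(c,*uv,o["eef_pos"][2]+.0075); print(uv,intool(p,o).round(4))
E
```

```text
(322, 229) [ 0.0388  0.0015 -0.0075]
(292, 229) [ 0.0389 -0.0085 -0.0075]
(352, 229) [ 0.0388  0.0115 -0.0075]
(273, 188) [ 0.0526 -0.0144 -0.0076]
(371, 188) [ 0.0526  0.0173 -0.0075]
(365, 447) [-0.0516  0.0186 -0.0074]
(282, 447) [-0.0514 -0.0146 -0.0075]
```

>>> jog_arm(
  dp=[
    [-1.6,0.5,-0.2],
    [-3.4,1.1,-0.4],
    [-5.2,1.8,-0.6],
    [-7,2.4,-0.6],
    [-8.8,3,-0.6],
  ],
  angular=[
    [0,0,0.3],
    [0,0,0.6],
    [0,0,0.9],
    [0,0,1.2],
    [0,0,1.56],
  ],
  claw=[20,20,20,20,20],
)

```text
t: 23.15
eef_pos: [0.5998, -0.1669, 0.1245]
tool_rot: [-0.001, 0.707, 0.707, -0.001]
contact_force: [0.6, 1.0, -2.8]
gripper_width: 0.353
```

Run:
```python
from h import *
delta([.632,-.225,.13],np.radians(0))
```

```text
at [ 0.5998 -0.1669  0.1245] jaw -0.001 q1 q7 [ 0.47 -0.05] t 23.1
dp [-2.32  1.29 -0.22] ang [-0.03 -0.   -0.01] rows 1.3
```

>>> jog_arm(
  dp=[
    [-1.2,0.7,0],
    [-2.32,1.29,0],
    [-2.32,1.29,0],
    [-2.32,1.29,0],
    [-2.32,1.29,0],
  ],
  angular=[
    [0,0,0],
    [0,0,0],
    [0,0,0],
    [0,0,0],
    [0,0,0],
  ],
  claw=[20,20,20,20,20],
)

```text
t: 23.65
eef_pos: [0.6316, -0.2214, 0.1248]
tool_rot: [-0.001, 0.706, 0.708, -0.0]
contact_force: [-0.4, 0.4, -1.7]
gripper_width: 0.35
```

Run:
```python
from h import *
c=cam("wrist"); crop(c,170,60,470,360,2.6,"w15.png")
t=cam("top"); crop(t,370,170,440,240,8,"t15.png")
s=cam("side"); crop(s,310,170,400,230,8,"s15.png")
delta([.632,-.225,.1],np.radians(0))
```

```text
at [ 0.6323 -0.2216  0.126 ] jaw 0.002 q1 q7 [0.52 0.03] t 23.8
dp [-0.13 -0.01  1.04] ang [-0.01 -0.01  0.02] rows 0.5
```

View pics/w15.png

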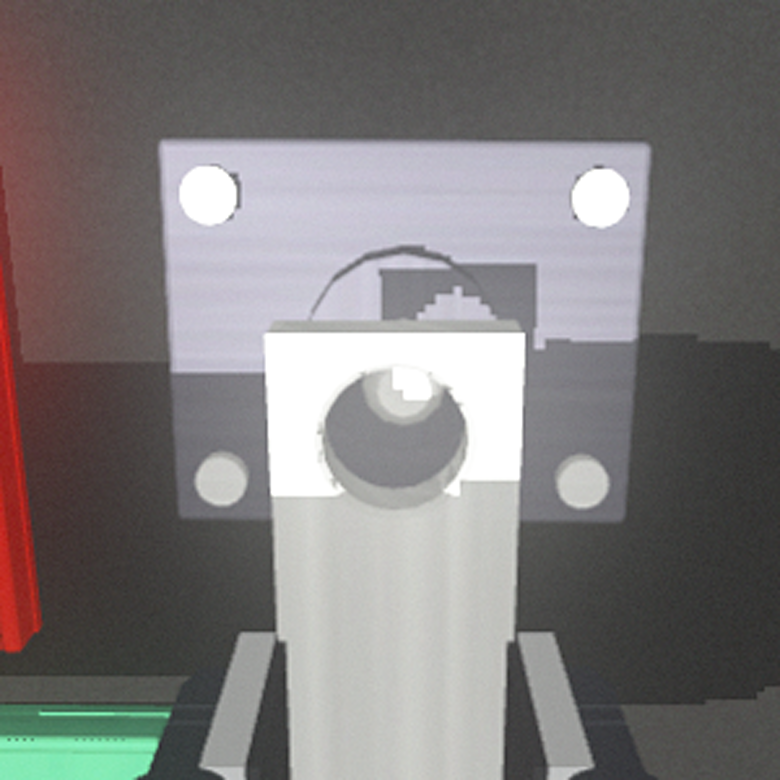

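View pics/s15.png

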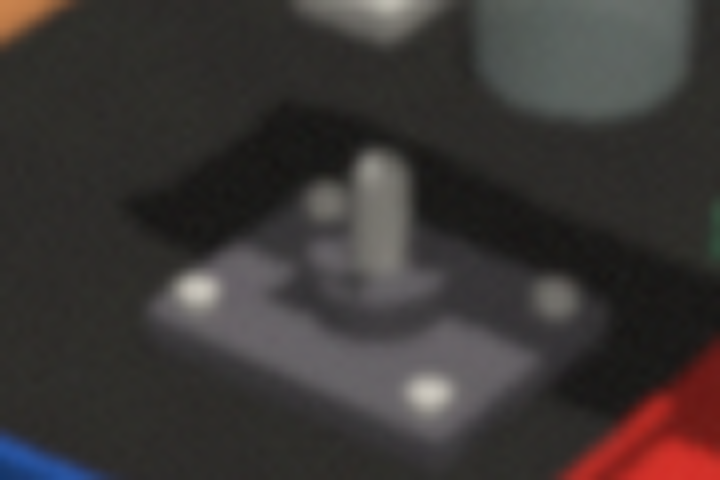

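Run:
```python
from h import *
c=cam("wrist"); o=obs()
f=lambda p:(170+p[0]/2.6,60+p[1]/2.6)
w=np.array([p2w(c,*f(p),.014) for p in [(160,140),(650,143),(625,521),(180,519)]]); print("plate",w.mean(0).round(4),w[:,:2].round(4).tolist())
w=np.array([p2w(c,*f(p),.017) for p in [(209,196),(601,198),(582,482),(221,481)]]); print("screws",w.mean(0).round(4))
print("pin disk if tip",p2w(c,*f((404,388)),.062).round(4))
z=o["eef_pos"][2]
e=p2w(c,*f((396,437)),z+.0075);print("eye guess",e.round(4),intool(e,o).round(4))
w=np.array([p2w(c,*f(p),z+.0075) for p in [(264,333),(524,333)]]);print("end",[intool(x,o).round(4) for x in w])
for z in (.062,.065): print(w2p(c,[.632,-.187,z])*2.6-[170*2.6,60*2.6])
s=cam("side");t=cam("top")
print("tri tip",tri([t,s],[(404.3,203.8),(310+383/8,170+158/8)]).round(4))
for n,C,g,sc in(("t",t,(370,170),8),("s",s,(310,170),8)):
    print(n,(w2p(C,[.632,-.187,.065])-g)*sc,(w2p(C,[.632,-.187,.03])-g)*sc)
```

```text
plate [ 0.634  -0.1921  0.014 ] [[0.58, -0.1475], [0.6883, -0.148], [0.6884, -0.2367], [0.5794, -0.2364]]
screws [ 0.6339 -0.1926  0.017 ]
pin disk if tip [ 0.6339 -0.1924  0.062 ]
eye guess [ 0.6324 -0.1822  0.1337] [ 0.0398  0.0001 -0.0075]
end [array([ 0.0531, -0.0161, -0.0075]), array([ 0.0531,  0.0158, -0.0075])]
[394.28661696 360.19255981]
[394.23871885 363.4260449 ]
tri tip [ 0.6304 -0.1875  0.0679]
t [273.26570331 270.24354879] [247.69289718 288.00791812]
s [372.53796976 165.09649954] [369.24759336 263.17767871]
```

View pics/t15.png

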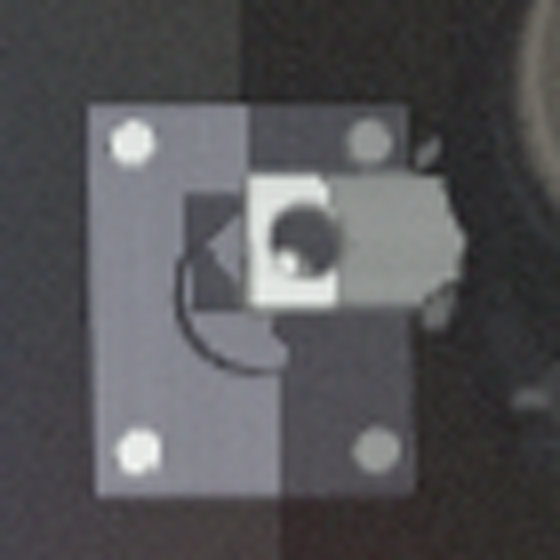

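Run:
```python
from h import *
t=cam("top")
f=lambda p:(370+p[0]/8-.5+.0625,170+p[1]/8-.5+.0625)
w=np.array([p2w(t,*f(p),.014) for p in [(88,103),(408,103),(415,495),(97,495)]]); print("plate",w.mean(0).round(4),w[:,:2].round(4).tolist())
w=np.array([p2w(t,*f(p),.017) for p in [(132,142),(370,142),(377,450),(138,450)]]); print("screws",w.mean(0).round(4))
s=cam("side")
f=lambda p:(310+p[0]/8-.5+.06,170+p[1]/8-.5+.06)
w=np.array([p2w(s,*f(p),.017) for p in [(195,290),(428,395),(557,297),(325,200)]]); print("screws side",w.mean(0).round(4))
print(w.round(4))
w=cam("wrist")
crop(w,300,180,350,240,12,"w16.png"); print(obs()["eef_pos"])
```

```text
plate [ 0.6322 -0.1903  0.014 ] [[0.6875, -0.146], [0.6866, -0.2354], [0.5769, -0.2341], [0.578, -0.146]]
screws [ 0.6326 -0.1904  0.017 ]
screws side [ 0.6338 -0.1914  0.017 ]
[[ 0.6783 -0.1593  0.017 ]
 [ 0.5909 -0.1585  0.017 ]
 [ 0.5892 -0.2239  0.017 ]
 [ 0.6767 -0.2238  0.017 ]]
[ 0.63266231 -0.22300709  0.12646493]
```

View pics/w16.png

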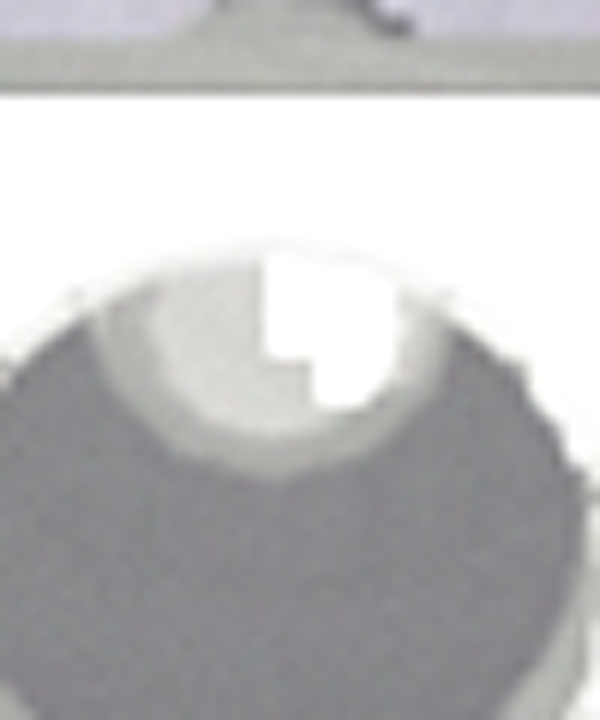

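Run:
```python
from h import *
c=cam("wrist"); o=obs()
p=p2w(c,322.4,205.7,.065); print("tip",p.round(4),intool(p,o).round(4), o["eef_pos"])
# tip relative in tool; eye from camera (0.039, 0.0003)
delta([.633,-.191-.039,.075],0)
```

```text
tip [ 0.6329 -0.1914  0.065 ] [0.0317 0.0002 0.0614] [ 0.63266682 -0.22308621  0.12642893]
at [ 0.6327 -0.2231  0.1264] jaw 0.0 q1 q7 [0.52 0.03] t 24.1
dp [-0.28  0.01  2.06] ang [0. 0. 0.] rows 1.0
```

>>> jog_arm(
  dp=[
    [-0.29,0,0.6],
    [-0.29,0,1.4],
    [-0.29,0,2.0],
    [-0.29,0,2.0],
    [-0.29,0,2.0],
  ],
  angular=[
    [0,0,0],
    [0,0,0],
    [0,0,0],
    [0,0,0],
    [0,0,0],
  ],
  claw=[20,20,20,20,20],
)

```text
t: 24.65
eef_pos: [0.6325, -0.2303, 0.0757]
tool_rot: [-0.0, 0.707, 0.707, -0.0]
contact_force: [0.1, -0.9, -2.5]
gripper_width: 0.354
```

Run:
```python
from h import *
c=cam("wrist"); o=obs(); crop(c,260,180,380,270,6,"w17.png")
delta([.633,-.230,.075],0);print(o["contact_force"],intool([.633,-.191,.065]))
print((w2p(c,o["eef_pos"]+np.array([0,.039,.0075]))-[260,180])*6,(w2p(c,[.633,-.191,.065])-[260,180])*6)
```

```text
at [ 0.6331 -0.2303  0.0766] jaw 0.0 q1 q7 [0.52 0.02] t 24.7
dp [ 0.01 -0.    0.06] ang [ 0.01 -0.    0.  ] rows 0.0
[ 0.42013399  0.4412835  -1.9929351 ] [ 3.93117300e-02 -9.79224434e-05  1.15546486e-02]
[381.36434921 300.85210541] [379.25684613 211.72736681]
```

View pics/w17.png

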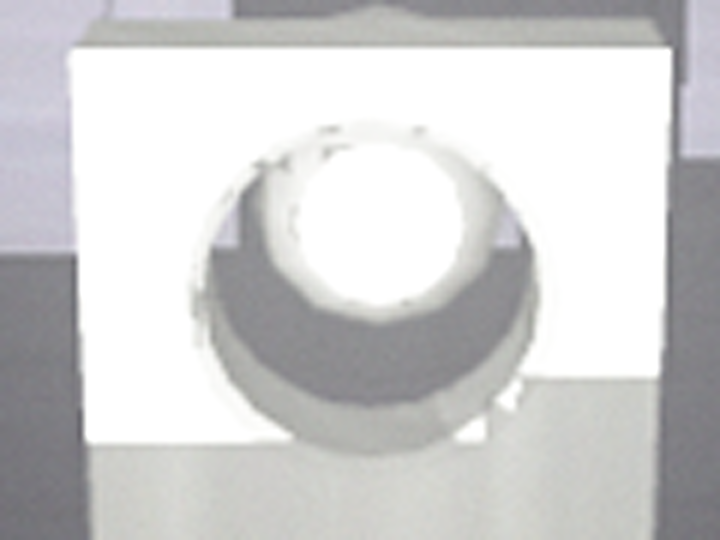

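Run:
```python
from h import *
c=cam("wrist"); o=obs()
g=lambda u,v:(260+u/6-.42,180+v/6-.42)
e=intool(p2w(c,*g(368,288),o["eef_pos"][2]+.0075),o); t=intool(p2w(c,*g(382,222),.065),o)
print(e.round(4),t.round(4),(t-e).round(4))
for u,v in[(70,47),(671,47)]: print(intool(p2w(c,*g(u,v),o["eef_pos"][2]+.0075),o).round(4))
```

```text
[ 0.0398 -0.0005 -0.0075] [0.0387 0.0003 0.012 ] [-0.0012  0.0008  0.0195]
[ 0.0531 -0.0163 -0.0075]
[ 0.0531  0.0156 -0.0075]
```

>>> jog_arm(
  dp=[
    [-0.03,0.03,0.2],
    [-0.03,0.03,0.4],
    [-0.03,0.03,0.6],
    [-0.03,0.03,0.8],
    [-0.03,0.03,0.8],
  ],
  angular=[
    [0,0,0],
    [0,0,0],
    [0,0,0],
    [0,0,0],
    [0,0,0],
  ],
  claw=[20,20,20,20,20],
)

```text
t: 25.25
eef_pos: [0.6327, -0.231, 0.0552]
tool_rot: [-0.001, 0.707, 0.707, -0.0]
contact_force: [-0.4, -0.5, -1.9]
gripper_width: 0.345
```

Run:
```python
from h import *
c=cam("wrist"); o=obs(); crop(c,260,180,380,270,6,"w18.png");print(o["contact_force"],o["eef_pos"])
```

```text
[-0.29005661 -0.03982433 -2.08793417] [ 0.63301895 -0.23101141  0.05566864]
```

View pics/w18.png

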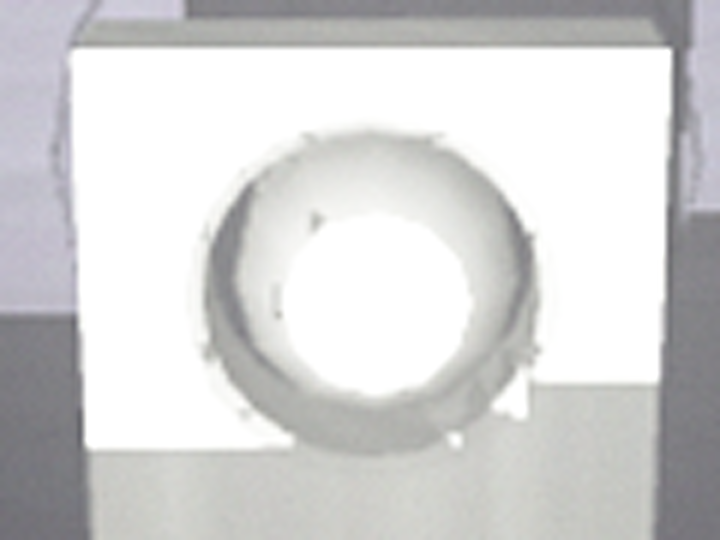

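>>> jog_arm(
  dp=[
    [0,0.02,0.25],
    [0,0.02,0.5],
    [0,0.02,0.7],
    [0,0.02,0.85],
    [0,0.02,0.92],
  ],
  angular=[
    [0,0,0],
    [0,0,0],
    [0,0,0],
    [0,0,0],
    [0,0,0],
  ],
  claw=[20,20,20,20,20],
)

```text
t: 25.8
eef_pos: [0.6336, -0.2312, 0.0327]
tool_rot: [-0.0, 0.707, 0.707, -0.0]
contact_force: [-1.9, 0.0, 0.9]
gripper_width: 0.346
```

Run:
```python
from h import *
c=cam("wrist"); o=obs(); crop(c,260,180,380,270,6,"w19.png");print(o["contact_force"],o["eef_pos"])
s=cam("side"); crop(s,310,160,400,220,8,"s19.png")
```

```text
[-0.87753735 -0.18451634 -1.82116221] [ 0.63365152 -0.23113275  0.03279304]
```

View pics/w19.png

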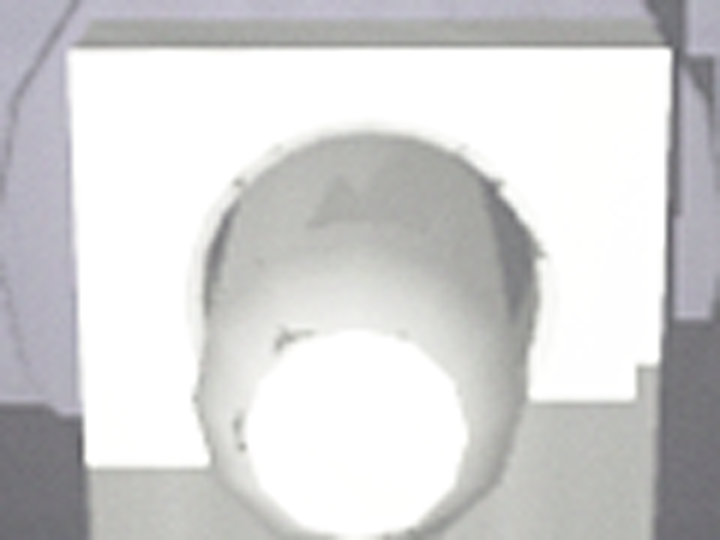

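View pics/s19.png

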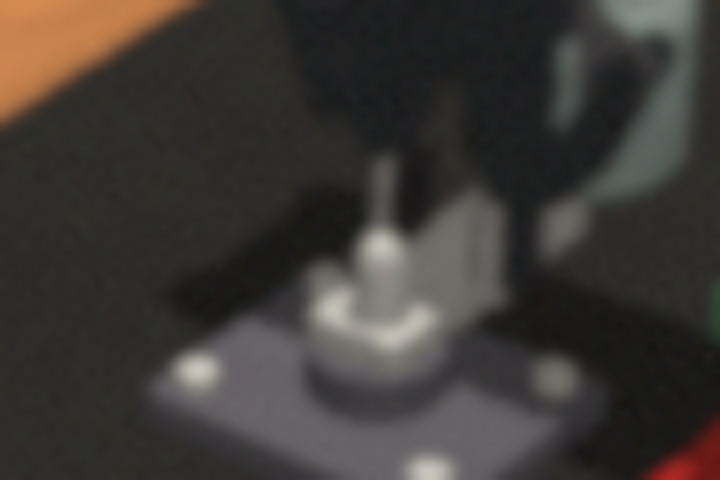

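>>> jog_arm(
  dp=[
    [0,0,0.04],
    [0,0,0.08],
    [0,0,0.08],
    [0,0,0.08],
    [0,0,0.08],
  ],
  angular=[
    [0,0,0],
    [0,0,0],
    [0,0,0],
    [0,0,0],
    [0,0,0],
  ],
  claw=[20,20,20,20,20],
)

```text
t: 26.4
eef_pos: [0.6342, -0.2313, 0.0324]
tool_rot: [0.0, 0.707, 0.707, 0.0]
contact_force: [-2.9, -0.7, 5.4]
gripper_width: 0.346
```

>>> jog_arm(
  dp=[
    [0,-0.01,-0.4],
    [0,-0.01,-1.2],
    [0,-0.01,-2.0],
    [0,0,-3.0],
    [0,0,-3.2],
  ],
  angular=[
    [0,0,0],
    [0,0,0],
    [0,0,0],
    [0,0,0],
    [0,0,0],
  ],
  claw=[20,20,20,20,20],
)

```text
t: 26.9
eef_pos: [0.6361, -0.2315, 0.1148]
tool_rot: [0.003, 0.707, 0.707, 0.001]
contact_force: [0.5, -0.4, -1.7]
gripper_width: 0.345
```

Run:
```python
from h import *
o=obs(); print(o["contact_force"],o["gripper_width"])
delta([.53,-.365,.1],0)
w=cam("wrist"); cv2.imwrite("pics/w20.png",w["pixels"])
```

```text
[ 0.45021959 -0.42030855 -1.69332695] 0.3448697165409327
at [ 0.6361 -0.2315  0.1148] jaw 0.0 q1 q7 [0.53 0.04] t 26.9
dp [-5.34 -4.25  0.58] ang [0.06 0.02 0.  ] rows 3.4
```

View pics/w20.png

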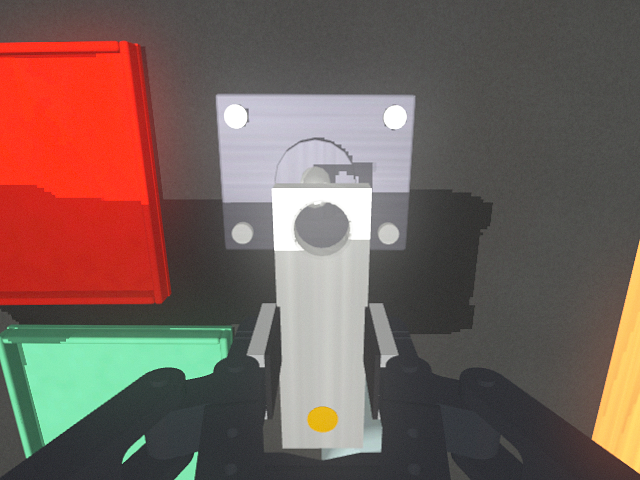

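Run:
```python
from h import *
delta([.471,-.365,.1],0)
```

```text
at [ 0.6356 -0.2315  0.1141] jaw 0.0 q1 q7 [0.53 0.04] t 26.9
dp [-5.34 -6.59  0.54] ang [0.05 0.02 0.  ] rows 4.2
```

>>> jog_arm(
  dp=[
    [-0.8,-1.2,0],
    [-2.0,-2.6,0],
    [-3.2,-4.0,0.2],
    [-4.4,-5.4,0.4],
    [-5.34,-6.55,0.54],
  ],
  angular=[
    [0,0,0],
    [0,0,0],
    [0,0,0],
    [0,0,0],
    [0,0,0],
  ],
  claw=[20,20,20,20,20],
)

```text
t: 27.45
eef_pos: [0.4667, -0.3664, 0.0962]
tool_rot: [-0.001, 0.708, 0.707, -0.001]
contact_force: [0.4, -0.2, -2.4]
gripper_width: 0.352
```

>>> jog_arm(
  dp=[
    [0,0,0.5],
    [0,0,1.2],
    [0,0,1.8],
    [0,0,2.0],
    [0,0,2.0],
  ],
  angular=[
    [0,0,0],
    [0,0,0],
    [0,0,0],
    [0,0,0],
    [0,0,0],
  ],
  claw=[20,20,20,20,20],
)

```text
t: 27.95
eef_pos: [0.4699, -0.3636, 0.0464]
tool_rot: [-0.001, 0.707, 0.708, -0.0]
contact_force: [-0.2, 0.3, -1.9]
gripper_width: 0.349
```

Run:
```python
from h import *
w=cam("wrist"); cv2.imwrite("pics/w21.png",w["pixels"])
t=cam("top"); crop(t,400,200,540,320,5,"t21.png")
delta([.471,-.365,.009],0); print(obs()["gripper_width"])
```

```text
at [ 0.4708 -0.3644  0.048 ] jaw 0.001 q1 q7 [0.82 0.3 ] t 28.1
dp [-0.02  0.01  1.56] ang [0.01 0.   0.01] rows 0.8
0.34933890194759715
```

View pics/w21.png

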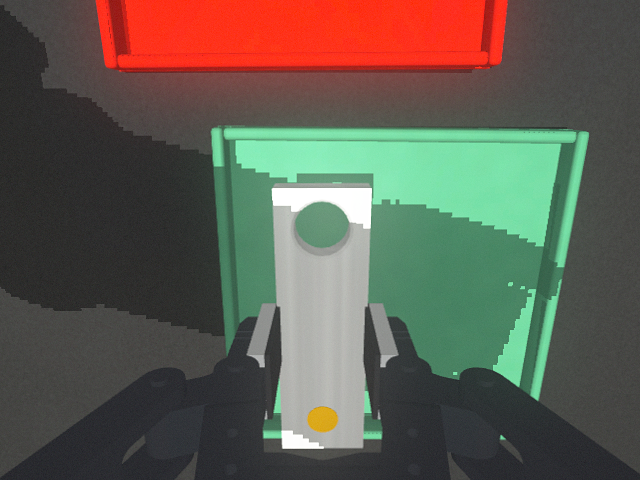

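View pics/t21.png

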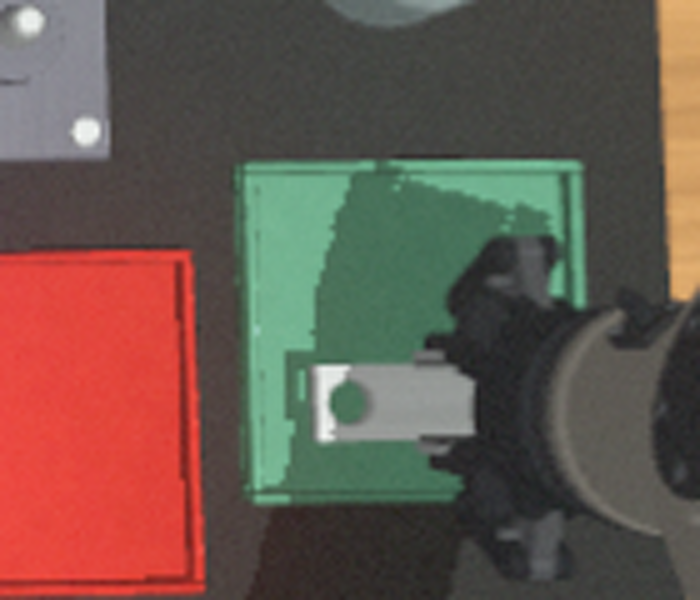

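Run:
```python
from h import *
w=cam("wrist")
for p in[(213,128),(587,131),(263,440),(222,300)]: print(p,p2w(w,*p,.018).round(4))
```

```text
(213, 128) [ 0.428  -0.2947  0.018 ]
(587, 131) [ 0.5754 -0.2956  0.018 ]
(263, 440) [ 0.4413 -0.4455  0.018 ]
(222, 300) [ 0.4264 -0.3686  0.018 ]
```

>>> jog_arm(
  dp=[
    [-0.1,0.12,0.5],
    [-0.1,0.12,1.0],
    [-0.1,0.12,1.4],
    [-0.1,0.12,1.56],
    [-0.1,0.12,1.56],
  ],
  angular=[
    [0,0,0],
    [0,0,0],
    [0,0,0],
    [0,0,0],
    [0,0,0],
  ],
  claw=[20,20,20,20,20],
)

```text
t: 28.6
eef_pos: [0.4727, -0.3668, 0.0081]
tool_rot: [-0.001, 0.707, 0.707, -0.0]
contact_force: [0.7, 0.2, -2.4]
gripper_width: 0.346
```

>>> jog_arm(
  dp=[
    [0,0,0],
    [0,0,0],
    [0,0,0],
    [0,0,-1],
    [0,0,-3],
  ],
  angular=[
    [0,0,0],
    [0,0,0],
    [0,0,0],
    [0,0,0],
    [0,0,0],
  ],
  claw=[40,40,40,40,42],
)

```text
t: 29.1
eef_pos: [0.4707, -0.3657, 0.0813]
tool_rot: [-0.004, 0.707, 0.707, -0.001]
contact_force: [0.9, -1.3, 0.6]
gripper_width: 0.491
```

Run:
```python
from h import *
w=cam("wrist"); cv2.imwrite("pics/w22.png",w["pixels"])
delta([.572,.037,.15],np.radians(9.5)); print(obs()["gripper_width"])
```

```text
at [ 0.4762 -0.3688  0.0916] jaw 0.0 q1 q7 [0.84 0.32] t 29.1
dp [16.22  3.85 -2.38] ang [ 0.07  0.06 -1.9 ] rows 8.4
0.49267031696134067
```

View pics/w22.png

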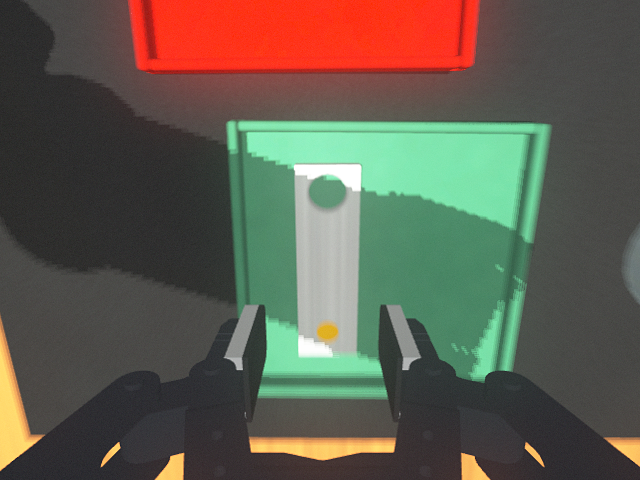

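>>> jog_arm(
  dp=[
    [1.6,0.4,-1.0],
    [3.5,0.8,-2.0],
    [5.4,1.2,-2.4],
    [7.3,1.7,-2.4],
    [9.2,2.2,-2.4],
  ],
  angular=[
    [0,0,0],
    [0,0,0],
    [0,0,0],
    [0,0,0],
    [0,0,0],
  ],
  claw=[55,55,55,55,55],
)

```text
t: 29.65
eef_pos: [0.5285, -0.1377, 0.1449]
tool_rot: [0.001, 0.707, 0.707, 0.001]
contact_force: [0.0, 0.6, -0.4]
gripper_width: 0.643
```

>>> jog_arm(
  dp=[
    [1.8,0.4,0],
    [3.6,0.8,0],
    [5.4,1.3,0],
    [7.0,1.65,0],
    [7.0,1.65,0],
  ],
  angular=[
    [0,0,-0.5],
    [0,0,-1],
    [0,0,-1.5],
    [0,0,-1.9],
    [0,0,-1.9],
  ],
  claw=[55,55,55,55,55],
)

```text
t: 30.15
eef_pos: [0.5698, 0.044, 0.1448]
tool_rot: [-0.0, 0.642, 0.767, 0.003]
contact_force: [-1.1, 0.1, -0.2]
gripper_width: 0.644
```

Run:
```python
from h import *
w=cam("wrist"); w=cam("wrist"); w=cam("wrist"); w=cam("wrist"); crop(w,120,60,520,360,2,"w23.png")
delta([.572,.037,.15],np.radians(9.5)); print(obs()["gripper_width"])
```

```text
at [0.5687 0.0343 0.1436] jaw 0.164 q1 q7 [ 0.25 -0.26] t 30.4
dp [ 0.09  0.15 -0.25] ang [-0.    0.01 -0.02] rows 0.2
0.645620711541627
```

View pics/w23.png

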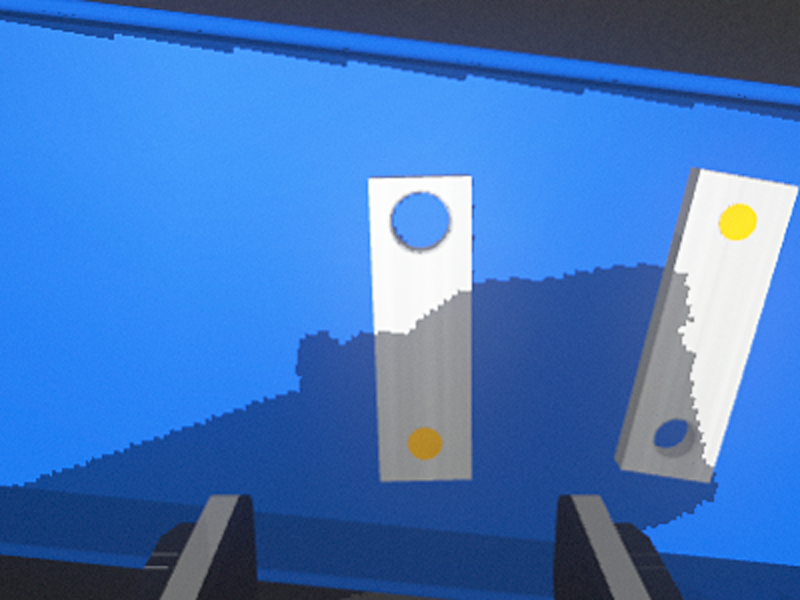

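Run:
```python
from h import *
c=cam("wrist")
f=lambda p:(120+p[0]/2,60+p[1]/2)
for n,pts,eye in [("B",[(368,178),(472,177),(471,480),(381,481)],(420,221))]:
    w=np.array([p2w(c,*f(p),.015) for p in pts]); m=w.mean(0);print(n,m.round(4),"eye",p2w(c,*f(eye),.015).round(4))
    a=(w[1]-w[0]+w[2]-w[3])/2;b=(w[0]-w[3]+w[1]-w[2])/2; print(np.linalg.norm(a),np.linalg.norm(b),"a",np.degrees(np.arctan2(a[1],a[0])),"b",np.degrees(np.arctan2(b[1],b[0])))
    delta([m[0],m[1],.0075],np.arctan2(b[1],b[0])-np.pi/2)
```

```text
B [0.5746 0.0362 0.015 ] eye [0.5671 0.0739 0.015 ]
0.03201980210327225 0.10398311431208355 a 10.018273572515453 b 100.85652312115539
at [0.5687 0.0339 0.1437] jaw 0.164 q1 q7 [ 0.25 -0.26] t 30.4
dp [0.06 0.25 5.45] ang [-0.    0.01 -0.3 ] rows 2.7
```

>>> jog_arm(
  dp=[
    [0.08,0.22,1.2],
    [0.08,0.22,3.0],
    [0.08,0.22,4.4],
    [0.08,0.22,5.2],
    [0.08,0.22,5.46],
  ],
  angular=[
    [0,0,-0.2],
    [0,0,-0.2],
    [0,0,-0.2],
    [0,0,-0.2],
    [0,0,-0.2],
  ],
  claw=[55,55,55,55,55],
)

```text
t: 30.9
eef_pos: [0.5721, 0.0366, 0.0049]
tool_rot: [-0.001, 0.64, 0.768, -0.002]
contact_force: [0.1, -1.2, 0.2]
gripper_width: 0.642
```

>>> jog_arm(
  dp=[
    [0,0,0],
    [0,0,0],
    [0,0,0],
    [0,0,0],
    [0,0,0],
  ],
  angular=[
    [0,0,0],
    [0,0,0],
    [0,0,0],
    [0,0,0],
    [0,0,0],
  ],
  claw=[50,20,20,20,20],
  grip_force=60,
)

```text
t: 31.4
eef_pos: [0.5751, 0.0384, 0.009]
tool_rot: [0.001, 0.64, 0.769, 0.001]
contact_force: [-0.5, -1.7, 6.7]
gripper_width: 0.349
```

>>> jog_arm(
  dp=[
    [0,0,-0.3],
    [0,0,-1.2],
    [0,0,-2.8],
    [0,0,-4.4],
    [0,0,-4.8],
  ],
  angular=[
    [0,0,0],
    [0,0,0],
    [0,0,0],
    [0,0,0],
    [0,0,0],
  ],
  claw=[20,20,20,20,20],
)

```text
t: 31.9
eef_pos: [0.5764, 0.0395, 0.1321]
tool_rot: [0.003, 0.639, 0.769, 0.003]
contact_force: [0.4, 0.2, -2.6]
gripper_width: 0.349
```

Run:
```python
from h import *
c=cam("wrist"); cv2.imwrite("pics/w24.png",c["pixels"])
delta([.6335,-.2305,.125],np.radians(0));o=obs();print(o["gripper_width"],o["contact_force"])
```

```text
at [0.5761 0.0392 0.1316] jaw 0.183 q1 q7 [ 0.24 -0.27] t 31.9
dp [-11.02   0.29   0.28] ang [0.08 0.   2.1 ] rows 5.5
0.35373154024500314 [ 0.4774148  -0.13108121 -1.31636061]
```

View pics/w24.png

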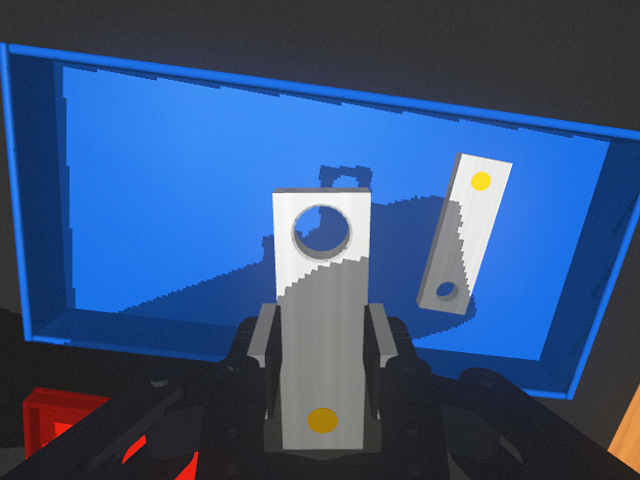

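>>> jog_arm(
  dp=[
    [-1.6,0,0],
    [-3.4,0.1,0.1],
    [-5.2,0.1,0.2],
    [-7,0.2,0.2],
    [-8.8,0.25,0.2],
  ],
  angular=[
    [0,0,0.4],
    [0,0,0.8],
    [0,0,1.2],
    [0,0,1.6],
    [0,0,2.1],
  ],
  claw=[20,20,20,20,20],
)

```text
t: 32.45
eef_pos: [0.619, -0.1782, 0.1203]
tool_rot: [-0.001, 0.707, 0.707, -0.001]
contact_force: [0.4, 0.9, -2.3]
gripper_width: 0.346
```

Run:
```python
from h import *
delta([.6335,-.230,.10],np.radians(0))
```

```text
at [ 0.619  -0.1782  0.1203] jaw -0.001 q1 q7 [ 0.5  -0.06] t 32.5
dp [-2.07  0.58  0.81] ang [-0.03 -0.01 -0.01] rows 1.2
```

>>> jog_arm(
  dp=[
    [-1.1,0.3,0],
    [-2.2,0.55,0.4],
    [-2.2,0.55,1.0],
    [-2.2,0.55,1.5],
    [-2.2,0.55,1.5],
  ],
  angular=[
    [0,0,0],
    [0,0,0],
    [0,0,0],
    [0,0,0],
    [0,0,0],
  ],
  claw=[20,20,20,20,20],
)

```text
t: 32.95
eef_pos: [0.6315, -0.2294, 0.0812]
tool_rot: [-0.003, 0.706, 0.708, -0.001]
contact_force: [0.0, 0.0, -3.9]
gripper_width: 0.35
```

Run:
```python
from h import *
c=cam("wrist");c=cam("wrist"); c=cam("wrist"); o=obs(); crop(c,260,180,380,270,6,"w25.png")
delta([.6335,-.230,.077],0);print(o["contact_force"],o["gripper_width"])
```

```text
at [ 0.6342 -0.2299  0.0848] jaw 0.002 q1 q7 [0.54 0.01] t 33.1
dp [-0.   -0.03  0.31] ang [-0.   -0.01  0.03] rows 0.2
[ 0.25431518 -0.85717264 -1.8279905 ] 0.34883691469274913
```

View pics/w25.png

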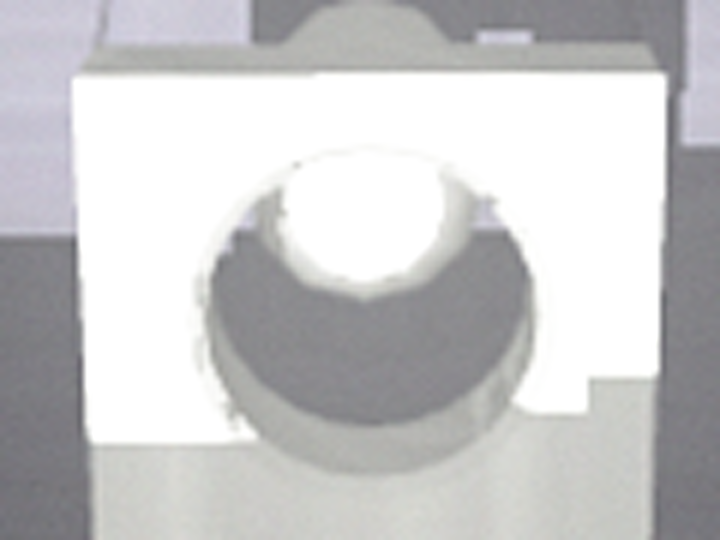

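Run:
```python
from h import *
c=cam("wrist"); o=obs()
g=lambda u,v:(260+u/6-.42,180+v/6-.42)
zt=o["eef_pos"][2]+.006
e=intool(p2w(c,*g(369,311),zt),o); t=intool(p2w(c,*g(364,203),.065),o)
print(o["eef_pos"],e.round(4),t.round(4),(t-e).round(4))
for u,v in[(72,76),(665,74)]: print(intool(p2w(c,*g(u,v),zt),o).round(4))
```

```text
[ 0.63445582 -0.23026828  0.08533362] [ 0.0383 -0.0005 -0.006 ] [ 0.0381 -0.0009  0.0203] [-0.0002 -0.0004  0.0263]
[ 0.0515 -0.0165 -0.006 ]
[ 0.0516  0.0155 -0.006 ]
```

>>> jog_arm(
  dp=[
    [0,-0.015,0.25],
    [0,-0.015,0.5],
    [0,-0.015,0.75],
    [0,-0.015,1.0],
    [0,-0.015,1.15],
  ],
  angular=[
    [0,0,0],
    [0,0,0],
    [0,0,0],
    [0,0,0],
    [0,0,0],
  ],
  claw=[20,20,20,20,20],
)

```text
t: 33.65
eef_pos: [0.6334, -0.2304, 0.0552]
tool_rot: [-0.001, 0.707, 0.707, 0.0]
contact_force: [-0.6, 3.1, -0.9]
gripper_width: 0.346
```

Run:
```python
from h import *
c=cam("wrist"); c=cam("wrist"); o=obs(); crop(c,260,180,380,270,6,"w26.png");print(o["contact_force"],o["eef_pos"],o["gripper_width"])
```

```text
[-0.39395008  3.50073556 -3.33009641] [ 0.63326078 -0.23035416  0.05510096] 0.34559239305364303
```

View pics/w26.png

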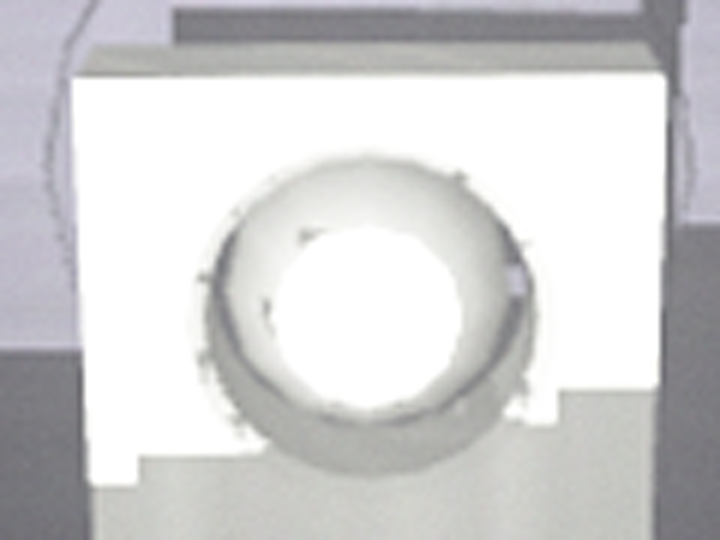

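>>> jog_arm(
  dp=[
    [0.02,0,0.2],
    [0.025,0,0.4],
    [0.025,0,0.6],
    [0.025,0,0.76],
    [0.025,0,0.86],
  ],
  angular=[
    [0,0,0],
    [0,0,0],
    [0,0,0],
    [0,0,0],
    [0,0,0],
  ],
  claw=[20,20,20,20,20],
)

```text
t: 34.25
eef_pos: [0.6335, -0.2304, 0.0341]
tool_rot: [-0.0, 0.707, 0.707, 0.0]
contact_force: [-1.4, 5.7, 0.3]
gripper_width: 0.343
```

Run:
```python
from h import *
c=cam("wrist"); c=cam("wrist"); o=obs(); crop(c,260,180,380,270,6,"w27.png");print(o["contact_force"],o["eef_pos"],o["gripper_width"])
s=cam("side"); crop(s,310,160,400,220,8,"s27.png")
```

```text
[-0.9811865   5.54787999 -0.42471551] [ 0.63348634 -0.23039753  0.03409412] 0.34187775978840196
```

View pics/s27.png

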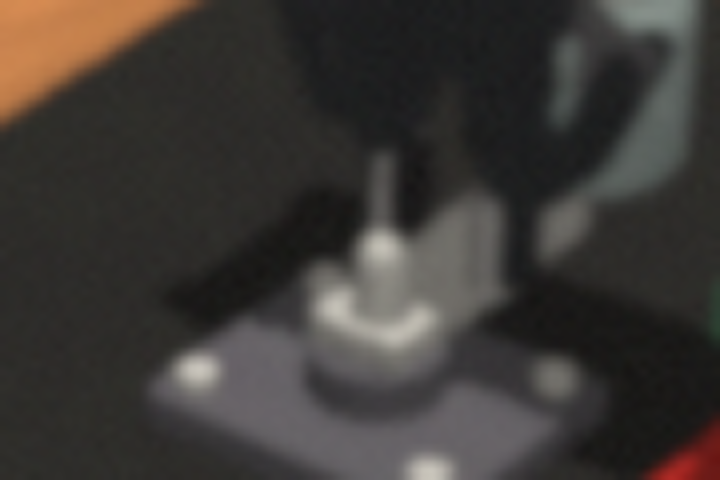

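View pics/w27.png

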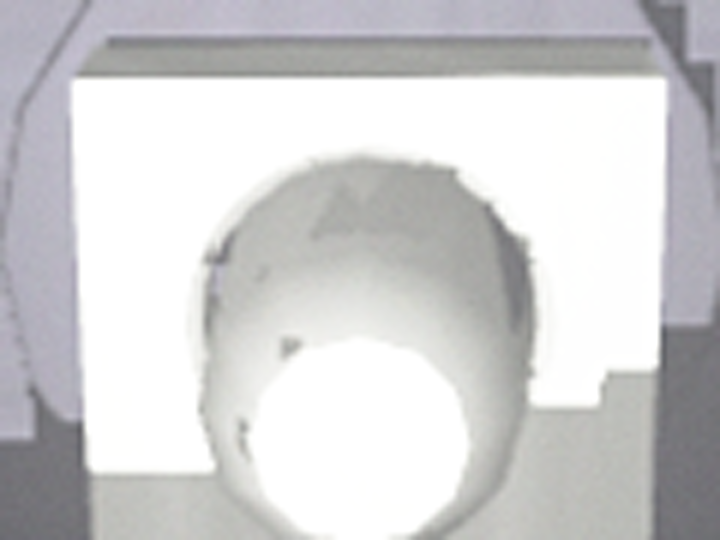

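>>> jog_arm(
  dp=[
    [0.03,0,0.04],
    [0.04,0,0.06],
    [0.04,0,0.06],
    [0.04,0,-0.4],
    [0.04,0,-1.0],
  ],
  angular=[
    [0,0,0],
    [0,0,0],
    [0,0,0],
    [0,0,0],
    [0,0,0],
  ],
  claw=[20,20,20,20,20],
)

```text
t: 34.9
eef_pos: [0.633, -0.2303, 0.0595]
tool_rot: [-0.0, 0.707, 0.707, -0.0]
contact_force: [-0.5, 2.1, -4.5]
gripper_width: 0.349
```

>>> jog_arm(
  dp=[
    [0,0,-0.8],
    [0,0,-1.8],
    [0,0,-2.4],
    [0,0,-2.4],
    [0,0,-2.4],
  ],
  angular=[
    [0,0,0],
    [0,0,0],
    [0,0,0],
    [0,0,0],
    [0,0,0],
  ],
  claw=[20,20,20,20,20],
)

```text
t: 35.4
eef_pos: [0.6334, -0.2306, 0.1196]
tool_rot: [0.0, 0.707, 0.707, -0.0]
contact_force: [0.6, -0.5, -2.4]
gripper_width: 0.347
```

Run:
```python
from h import *
o=obs(); print(o["contact_force"],o["gripper_width"])
delta([.531,-.366,.1],0)
w=cam("wrist"); cv2.imwrite("pics/w28.png",w["pixels"])
```

```text
[ 0.59834551 -0.48837632 -2.37568312] 0.34699863777733014
at [ 0.6334 -0.2306  0.1196] jaw -0.0 q1 q7 [0.55 0.02] t 35.4
dp [-5.42 -4.09  0.79] ang [ 0.    0.01 -0.  ] rows 3.4
```

View pics/w28.png

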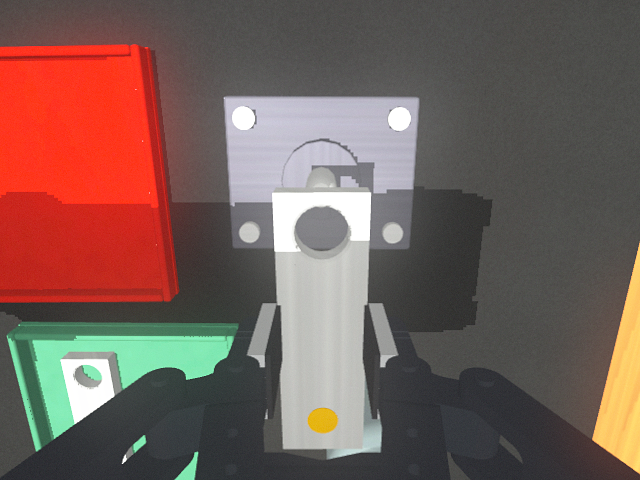

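>>> jog_arm(
  dp=[
    [-1.0,-0.8,0],
    [-2.4,-1.8,0],
    [-3.8,-2.9,0.2],
    [-5.0,-3.8,0.5],
    [-5.44,-4.13,0.8],
  ],
  angular=[
    [0,0,0],
    [0,0,0],
    [0,0,0],
    [0,0,0],
    [0,0,0],
  ],
  claw=[20,20,20,20,20],
)

```text
t: 35.95
eef_pos: [0.5254, -0.371, 0.0975]
tool_rot: [-0.001, 0.709, 0.705, -0.002]
contact_force: [-1.2, -0.7, -2.7]
gripper_width: 0.349
```

>>> jog_arm(
  dp=[
    [0,0,0.5],
    [0,0,1.2],
    [0,0,1.8],
    [0,0,2.0],
    [0,0,2.0],
  ],
  angular=[
    [0,0,0],
    [0,0,0],
    [0,0,0],
    [0,0,0],
    [0,0,0],
  ],
  claw=[20,20,20,20,20],
)

```text
t: 36.45
eef_pos: [0.5304, -0.3641, 0.048]
tool_rot: [-0.001, 0.706, 0.708, 0.0]
contact_force: [0.2, -0.5, -2.3]
gripper_width: 0.347
```

Run:
```python
from h import *
w=cam("wrist"); w=cam("wrist");cv2.imwrite("pics/w29.png",w["pixels"])
delta([.530,-.367,.010],0); print(obs()["gripper_width"])
```

```text
at [ 0.5312 -0.3653  0.0497] jaw 0.001 q1 q7 [0.78 0.24] t 36.5
dp [-0.07 -0.05  1.59] ang [ 0.01 -0.    0.02] rows 0.8
0.34800844216364313
```

View pics/w29.png

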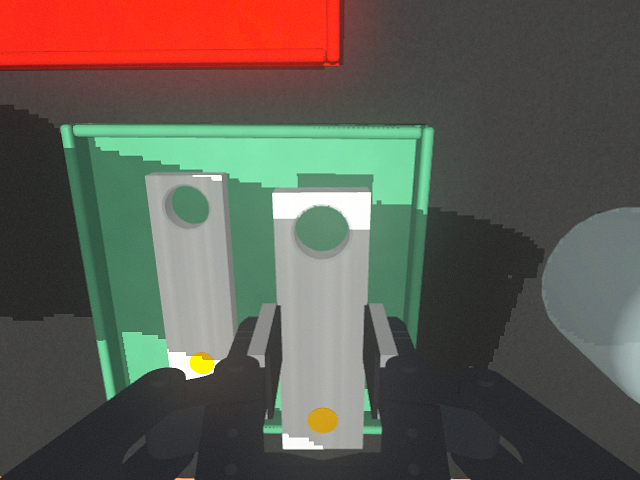

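>>> jog_arm(
  dp=[
    [-0.1,-0.06,0.5],
    [-0.1,-0.06,1.0],
    [-0.1,-0.06,1.4],
    [-0.1,-0.06,1.58],
    [-0.1,-0.06,1.58],
  ],
  angular=[
    [0,0,0],
    [0,0,0],
    [0,0,0],
    [0,0,0],
    [0,0,0],
  ],
  claw=[20,20,20,20,20],
)

```text
t: 37.05
eef_pos: [0.5285, -0.3682, 0.0095]
tool_rot: [-0.001, 0.707, 0.707, -0.0]
contact_force: [-0.8, 0.5, -3.3]
gripper_width: 0.348
```

>>> jog_arm(
  dp=[
    [0,0,0],
    [0,0,0],
    [0,0,0],
    [0,0,-1],
    [0,0,-3],
  ],
  angular=[
    [0,0,0],
    [0,0,0],
    [0,0,0],
    [0,0,0],
    [0,0,0],
  ],
  claw=[38,38,38,38,42],
)

```text
t: 37.55
eef_pos: [0.5262, -0.367, 0.0822]
tool_rot: [-0.004, 0.707, 0.707, -0.001]
contact_force: [0.7, -0.8, 0.9]
gripper_width: 0.491
```

Run:
```python
from h import *
w=cam("wrist"); cv2.imwrite("pics/w30.png",w["pixels"])
t=cam("top"); crop(t,100,130,540,350,1.8,"t30.png")
o=obs();print(o["q"].round(2))
delta([.665,.054,.16],np.radians(-1))
```

```text
[ 0.8   0.61 -0.4   1.72  0.3   0.86  0.26]
at [ 0.5332 -0.3705  0.0917] jaw 0.0 q1 q7 [0.8  0.26] t 37.6
dp [16.96  5.3  -2.77] ang [0.11 0.06 0.2 ] rows 9.0
```

View pics/w30.png

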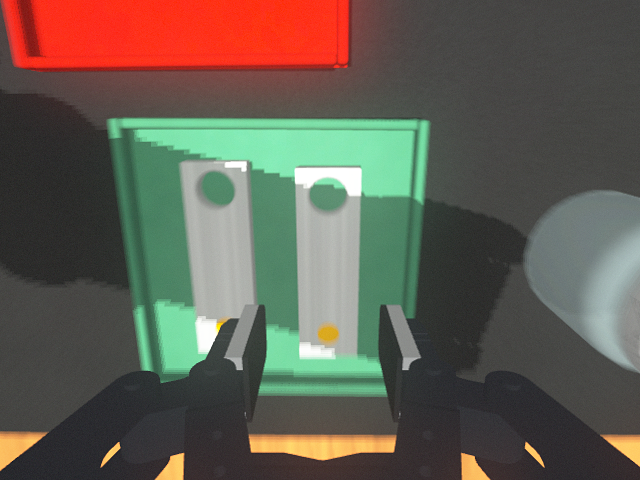

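View pics/t30.png

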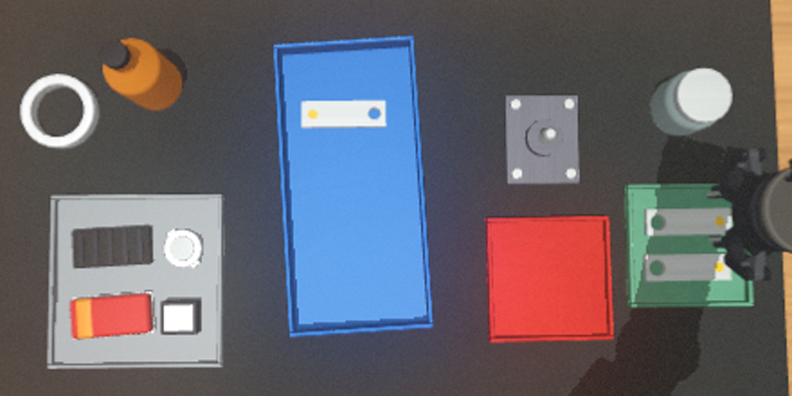

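>>> jog_arm(
  dp=[
    [1.2,0.4,-1.4],
    [3.0,0.9,-2.8],
    [4.9,1.5,-2.8],
    [6.8,2.1,-2.8],
    [8.7,2.7,-2.8],
  ],
  angular=[
    [0,0,0],
    [0,0,0],
    [0,0,0],
    [0,0,0],
    [0,0,0],
  ],
  claw=[55,55,55,55,55],
)

```text
t: 38.15
eef_pos: [0.5952, -0.1554, 0.1559]
tool_rot: [0.001, 0.707, 0.707, 0.0]
contact_force: [0.5, -0.5, 0.3]
gripper_width: 0.646
```

>>> jog_arm(
  dp=[
    [1.8,0.6,0],
    [3.6,1.2,0],
    [5.4,1.7,0],
    [7.2,2.3,0],
    [8.26,2.6,0],
  ],
  angular=[
    [0,0,0.1],
    [0,0,0.2],
    [0,0,0.2],
    [0,0,0.2],
    [0,0,0.2],
  ],
  claw=[55,55,55,55,55],
)

```text
t: 38.65
eef_pos: [0.66, 0.0551, 0.1555]
tool_rot: [-0.0, 0.712, 0.703, 0.001]
contact_force: [0.0, 0.8, 0.1]
gripper_width: 0.646
```

Run:
```python
from h import *
w=cam("wrist"); w=cam("wrist"); w=cam("wrist"); w=cam("wrist"); w=cam("wrist"); crop(w,120,60,520,360,2,"w31.png")
delta([.665,.054,.0075],np.radians(-1))
```

```text
at [0.6593 0.0485 0.1548] jaw -0.018 q1 q7 [ 0.17 -0.43] t 38.9
dp [0.23 0.23 5.89] ang [-0.    0.01 -0.  ] rows 3.0
```

View pics/w31.png

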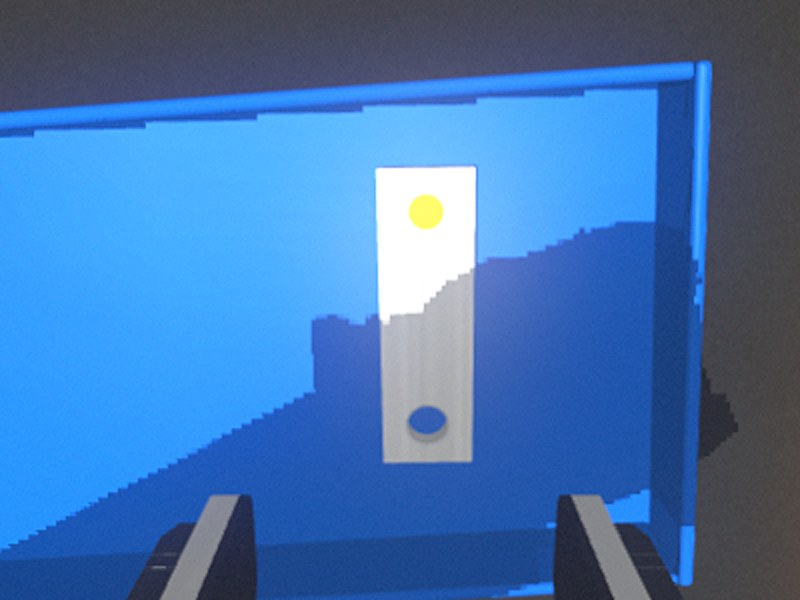

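Run:
```python
from h import *
c=cam("wrist")
f=lambda p:(120+p[0]/2,60+p[1]/2)
for n,pts,eye in [("A",[(376,167),(475,167),(473,463),(384,463)],(427,421))]:
    w=np.array([p2w(c,*f(p),.015) for p in pts]); m=w.mean(0);print(n,m.round(4),"eye",p2w(c,*f(eye),.015).round(4))
    a=(w[1]-w[0]+w[2]-w[3])/2;b=(w[0]-w[3]+w[1]-w[2])/2; print(np.linalg.norm(a),np.linalg.norm(b),"a",np.degrees(np.arctan2(a[1],a[0])),"b",np.degrees(np.arctan2(b[1],b[0])))
    delta([m[0],m[1],.0075],np.arctan2(b[1],b[0])-np.pi/2)
w=[p2w(c,*f(p),.015) for p in[(408,421),(446,421)]];print(np.linalg.norm(w[1]-w[0]))
```

```text
A [0.6671 0.0513 0.015 ] eye [0.6667 0.0152 0.015 ]
0.0321748132780871 0.10466205644218869 a -1.037272681204048 b 89.96924204364919
at [0.6593 0.0476 0.1548] jaw -0.019 q1 q7 [ 0.17 -0.43] t 39.0
dp [0.16 0.31 5.89] ang [-0.    0.02 -0.21] rows 3.0
0.013528077925059985
```

>>> jog_arm(
  dp=[
    [0.2,0.29,1.4],
    [0.2,0.29,3.2],
    [0.2,0.29,4.8],
    [0.2,0.29,5.6],
    [0.2,0.29,5.88],
  ],
  angular=[
    [0,0,-0.1],
    [0,0,-0.1],
    [0,0,-0.1],
    [0,0,-0.1],
    [0,0,-0.1],
  ],
  claw=[55,55,55,55,55],
)

```text
t: 39.45
eef_pos: [0.6647, 0.0517, 0.0051]
tool_rot: [-0.001, 0.711, 0.703, -0.002]
contact_force: [0.7, 0.0, -0.5]
gripper_width: 0.647
```

>>> jog_arm(
  dp=[
    [0,0,0],
    [0,0,0],
    [0,0,0],
    [0,0,0],
    [0,0,0],
  ],
  angular=[
    [0,0,0],
    [0,0,0],
    [0,0,0],
    [0,0,0],
    [0,0,0],
  ],
  claw=[50,20,20,20,20],
  grip_force=60,
)

```text
t: 39.95
eef_pos: [0.6681, 0.0542, 0.0101]
tool_rot: [0.001, 0.71, 0.704, 0.001]
contact_force: [-1.8, -1.1, 7.5]
gripper_width: 0.347
```

Run:
```python
from h import *
delta([.665,.054,.0075],np.radians(-1));print(obs()["gripper_width"])
```

```text
at [0.6681 0.0542 0.0101] jaw -0.009 q1 q7 [ 0.12 -0.5 ] t 40.0
dp [-0.01 -0.12  0.11] ang [0.04 0.   0.1 ] rows 0.1
0.34702705623645064
```

>>> jog_arm(
  dp=[
    [0,0,-0.3],
    [0,0,-1.2],
    [0,0,-2.8],
    [0,0,-4.4],
    [0,0,-4.8],
  ],
  angular=[
    [0,0,0],
    [0,0,0],
    [0,0,0],
    [0,0,0],
    [0,0,0],
  ],
  claw=[20,20,20,20,20],
)

```text
t: 40.45
eef_pos: [0.6694, 0.0555, 0.1337]
tool_rot: [0.002, 0.71, 0.704, 0.003]
contact_force: [0.8, 0.8, -1.7]
gripper_width: 0.346
```

Run:
```python
from h import *
c=cam("wrist"); c=cam("wrist"); cv2.imwrite("pics/w32.png",c["pixels"])
delta([.6335,-.1535,.125],np.radians(0));o=obs();print(o["gripper_width"],o["contact_force"])
```

```text
at [0.6679 0.0548 0.1304] jaw -0.008 q1 q7 [ 0.16 -0.44] t 40.5
dp [-8.34 -1.3   0.21] ang [ 0.05 -0.   -0.1 ] rows 4.2
0.34394000388148965 [-0.68272141  0.05953929 -2.05885478]
```

View pics/w32.png

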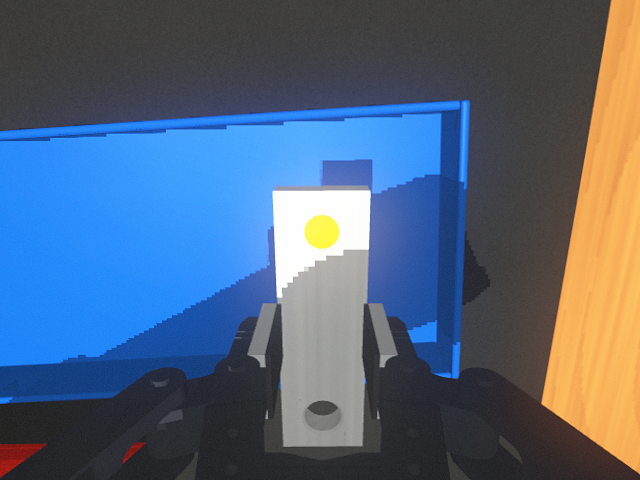

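Run:
```python
from h import *
c=cam("wrist"); o=obs()
for uv in [(322,231),(323,414),(273,190),(370,190),(364,445),(282,445)]:
    print(uv,intool(p2w(c,*uv,o["eef_pos"][2]+.005),o).round(4))
```

```text
(322, 231) [ 0.0375  0.0015 -0.005 ]
(323, 414) [-0.0378  0.0018 -0.005 ]
(273, 190) [ 0.0517 -0.0148 -0.005 ]
(370, 190) [ 0.0517  0.0174 -0.005 ]
(364, 445) [-0.0531  0.0185 -0.005 ]
(282, 445) [-0.053  -0.0149 -0.005 ]
```

>>> jog_arm(
  dp=[
    [-1.4,-0.2,0],
    [-3.2,-0.5,0.1],
    [-5.0,-0.8,0.2],
    [-6.8,-1.1,0.2],
    [-8.3,-1.3,0.2],
  ],
  angular=[
    [0,0,0],
    [0,0,0],
    [0,0,-0.1],
    [0,0,-0.1],
    [0,0,-0.1],
  ],
  claw=[20,20,20,20,20],
)

```text
t: 41.1
eef_pos: [0.6296, -0.1559, 0.12]
tool_rot: [-0.002, 0.708, 0.707, -0.002]
contact_force: [0.6, 0.9, -1.9]
gripper_width: 0.347
```

>>> jog_arm(
  dp=[
    [0,0,0],
    [0,0,0],
    [0,0,0],
    [0,0,0],
    [0,0,0],
  ],
  angular=[
    [0,0,0],
    [0,0,0],
    [0,0,0],
    [0,0,0],
    [0,0,0],
  ],
  claw=[20,20,20,20,20],
)

```text
t: 41.6
eef_pos: [0.6325, -0.1511, 0.1227]
tool_rot: [-0.0, 0.706, 0.708, 0.0]
contact_force: [-0.3, 0.3, -1.4]
gripper_width: 0.343
```

Run:
```python
from h import *
c=cam("wrist"); crop(c,200,180,440,480,2,"w33.png")
s=cam("side"); crop(s,310,140,410,220,8,"s33.png")
delta([.6335,-.1535,.085],np.radians(0));o=obs();print(o["gripper_width"],o["contact_force"])
```

```text
at [ 0.6326 -0.1518  0.123 ] jaw 0.002 q1 q7 [ 0.47 -0.11] t 41.7
dp [-0.07  0.04  1.52] ang [ 0.   -0.    0.02] rows 0.8
0.34116604357836305 [ 0.17335505 -0.19907162 -3.0627783 ]
```

View pics/w33.png

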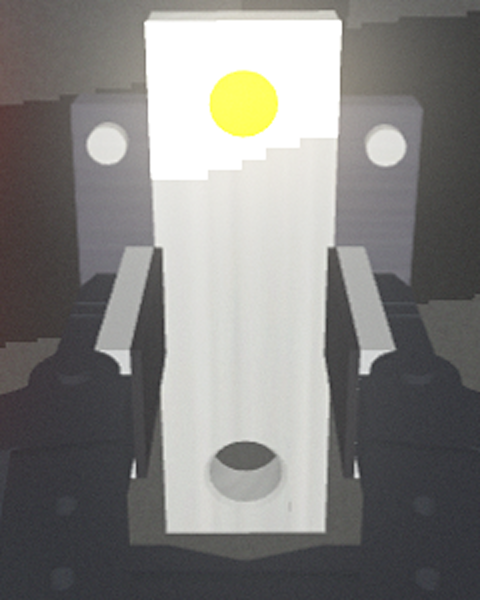

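View pics/s33.png

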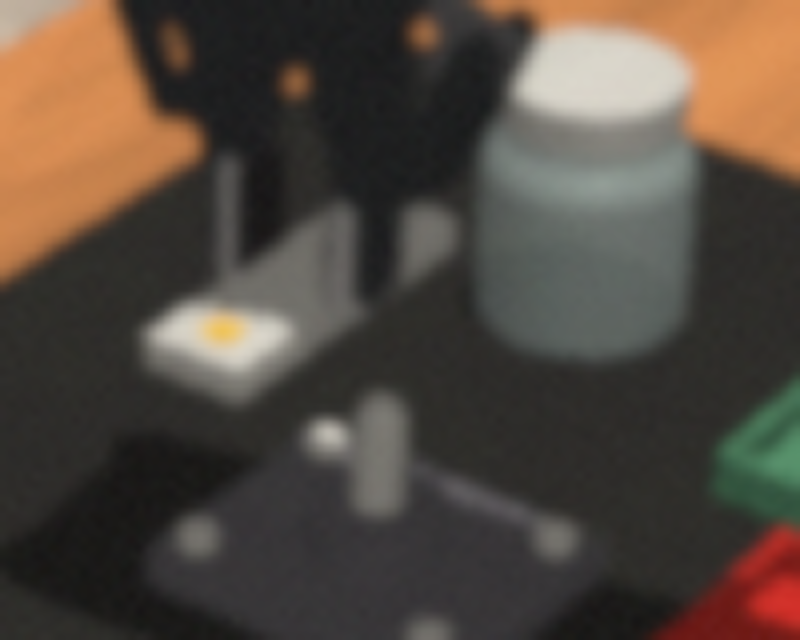

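Run:
```python
from h import *
c=cam("wrist");delta([.6335,-.153,.077],np.radians(0))
```

```text
at [ 0.6326 -0.1521  0.1231] jaw 0.001 q1 q7 [ 0.47 -0.11] t 41.8
dp [-0.04  0.04  1.84] ang [ 0.   -0.    0.01] rows 0.9
```

>>> jog_arm(
  dp=[
    [-0.03,0.03,0.5],
    [-0.03,0.03,1.1],
    [-0.03,0.03,1.6],
    [-0.03,0.03,1.84],
    [-0.03,0.03,1.84],
  ],
  angular=[
    [0,0,0],
    [0,0,0],
    [0,0,0],
    [0,0,0],
    [0,0,0],
  ],
  claw=[20,20,20,20,20],
)

```text
t: 42.25
eef_pos: [0.6321, -0.1533, 0.0752]
tool_rot: [-0.001, 0.707, 0.707, -0.001]
contact_force: [-1.1, 0.1, -2.2]
gripper_width: 0.345
```

Run:
```python
from h import *
c=cam("wrist");c=cam("wrist"); crop(c,270,370,370,470,6,"w34.png")
delta([.6335,-.153,.066],np.radians(0));o=obs();print(o["contact_force"])
t=cam("top"); crop(t,370,170,440,240,8,"t34.png"); crop(cam("side"),310,160,400,220,8,"s34.png")
```

```text
at [ 0.6333 -0.1534  0.0769] jaw 0.0 q1 q7 [ 0.46 -0.13] t 42.4
dp [0.02 0.01 0.44] ang [-0. -0.  0.] rows 0.2
[ 0.07970936 -0.27176687 -1.77282243]
```

View pics/w34.png

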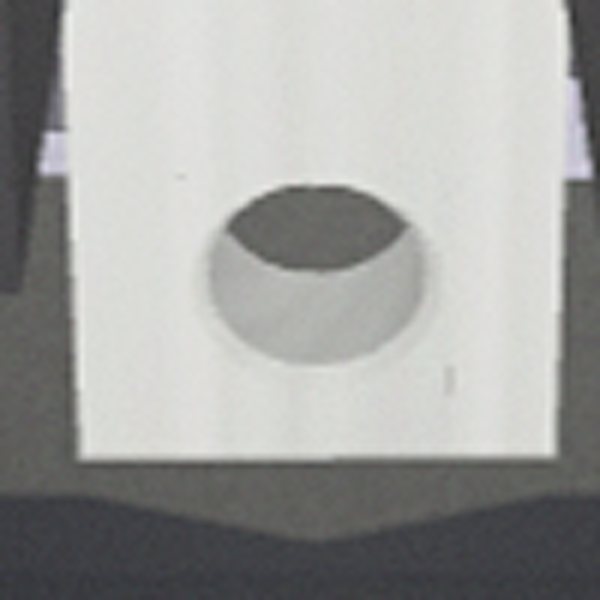

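View pics/s34.png

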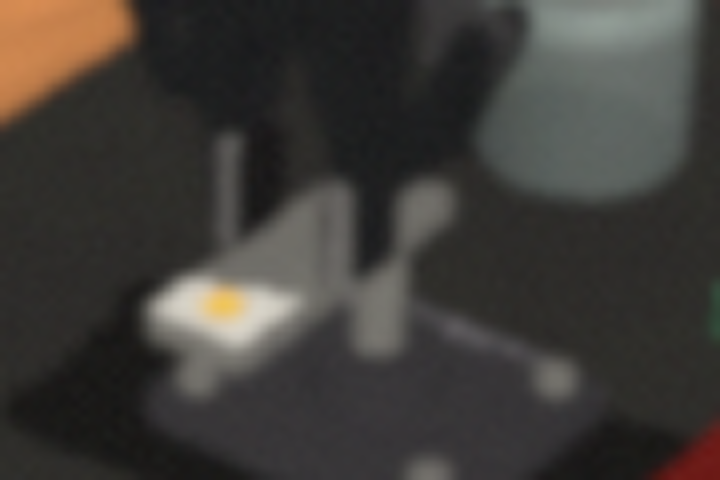

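>>> jog_arm(
  dp=[
    [0.01,0,0.1],
    [0.01,0,0.2],
    [0.01,0,0.3],
    [0.01,0,0.38],
    [0.01,0,0.42],
  ],
  angular=[
    [0,0,0],
    [0,0,0],
    [0,0,0],
    [0,0,0],
    [0,0,0],
  ],
  claw=[20,20,20,20,20],
)

```text
t: 42.95
eef_pos: [0.6329, -0.1532, 0.0662]
tool_rot: [-0.0, 0.707, 0.707, -0.0]
contact_force: [-1.5, 0.8, -1.1]
gripper_width: 0.347
```

Run:
```python
from h import *
c=cam("wrist");c=cam("wrist"); crop(c,270,370,370,470,6,"w35.png")
delta([.6335,-.153,.066],np.radians(0));o=obs();print(o["contact_force"],o["torque"])
```

```text
at [ 0.633  -0.1532  0.0663] jaw 0.0 q1 q7 [ 0.45 -0.14] t 43.0
dp [0.01 0.02 0.01] ang [-0.01 -0.    0.  ] rows 0.0
[-0.68043877 -0.36681718 -2.04534353] [-0.03152078  0.13388625 -0.04629166]
```

View pics/w35.png

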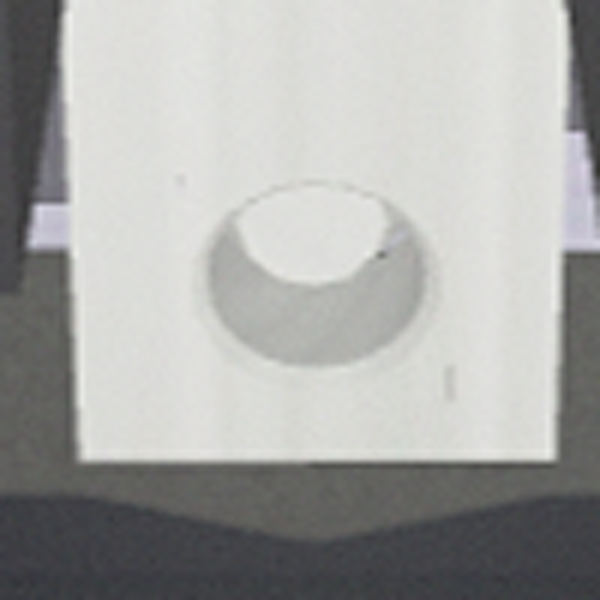

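>>> jog_arm(
  dp=[
    [0,0,0.03],
    [0,0,0.06],
    [0,0,0.09],
    [0,0,0.09],
    [0,0,0.09],
  ],
  angular=[
    [0,0,0],
    [0,0,0],
    [0,0,0],
    [0,0,0],
    [0,0,0],
  ],
  claw=[20,20,20,20,20],
)

```text
t: 43.55
eef_pos: [0.6332, -0.153, 0.0647]
tool_rot: [0.0, 0.707, 0.707, 0.0]
contact_force: [-2.5, 1.3, 4.0]
gripper_width: 0.344
```

Run:
```python
from h import *
o=obs();print(o["contact_force"],o["torque"],o["eef_pos"])
```

```text
[-2.50041974  1.30374114  4.04526928] [ 0.14184326  0.7695835  -0.07312918] [ 0.63320639 -0.15298275  0.06465702]
```

>>> jog_arm(
  dp=[
    [0,0,0.03],
    [0,0,0.06],
    [0,0,0.06],
    [0,0,0.06],
    [0,0,0.06],
  ],
  angular=[
    [0,0,0],
    [0,0,0],
    [0,0,0],
    [0,0,0],
    [0,0,0],
  ],
  claw=[20,20,20,20,20],
)

```text
t: 44.05
eef_pos: [0.6333, -0.1528, 0.0636]
tool_rot: [0.0, 0.707, 0.707, 0.0]
contact_force: [-4.5, 3.0, 8.6]
gripper_width: 0.348
```

Run:
```python
from h import *
o=obs();print(o["contact_force"],o["torque"],o["eef_pos"])
c=cam("wrist"); crop(c,200,180,440,480,2,"w36.png"); crop(cam("side"),310,160,400,220,8,"s36.png");crop(cam("top"),370,170,440,240,8,"t36.png")
```

```text
[-4.47158423  2.98073707  8.6338223 ] [ 0.16094532  1.06595021 -0.21181024] [ 0.633313   -0.15283835  0.06358039]
```

View pics/s36.png

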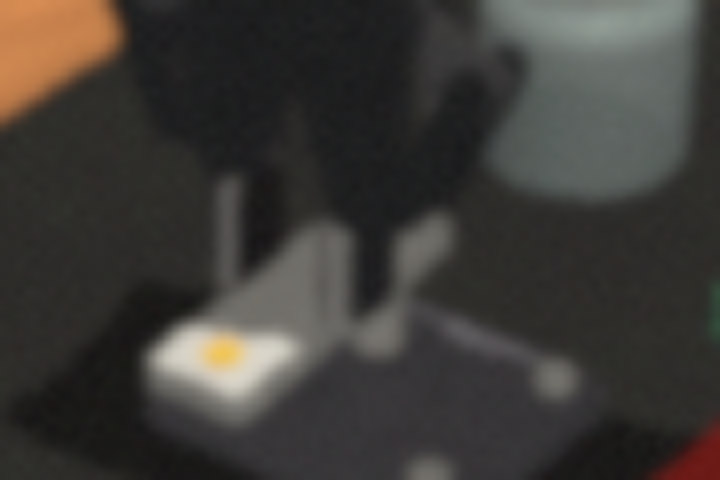

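View pics/w36.png

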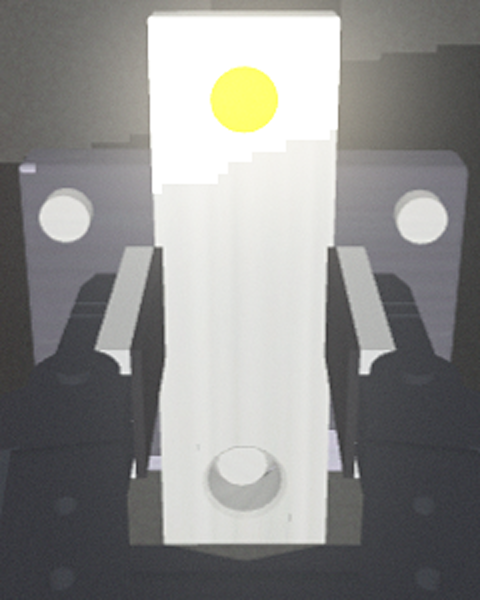

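>>> jog_arm(
  dp=[
    [0,0,-0.2],
    [0,0,-0.8],
    [0,0,-1.6],
    [0,0,-2.2],
    [0,0,-2.2],
  ],
  angular=[
    [0,0,0],
    [0,0,0],
    [0,0,0],
    [0,0,0],
    [0,0,0],
  ],
  claw=[20,20,20,20,20],
)

```text
t: 44.7
eef_pos: [0.6353, -0.1536, 0.1208]
tool_rot: [0.002, 0.707, 0.707, 0.002]
contact_force: [0.4, 0.3, -1.6]
gripper_width: 0.343
```

Run:
```python
from h import *
delta([.461,-.195,.1],0); print(obs()["gripper_width"])
```

```text
at [ 0.6353 -0.1536  0.1208] jaw -0.0 q1 q7 [ 0.47 -0.11] t 44.7
dp [-1.66 -6.97  0.8 ] ang [ 0.06  0.01 -0.  ] rows 3.6
0.34330792198250104
```

>>> jog_arm(
  dp=[
    [-0.3,-1.2,0],
    [-0.8,-3.0,0],
    [-1.2,-4.8,0.2],
    [-1.66,-6.4,0.5],
    [-1.7,-6.9,0.8],
  ],
  angular=[
    [0,0,0],
    [0,0,0],
    [0,0,0],
    [0,0,0],
    [0,0,0],
  ],
  claw=[20,20,20,20,20],
)

```text
t: 45.2
eef_pos: [0.4551, -0.1979, 0.0966]
tool_rot: [-0.001, 0.708, 0.706, -0.002]
contact_force: [0.1, 0.3, -3.1]
gripper_width: 0.345
```

>>> jog_arm(
  dp=[
    [0,0,0.5],
    [0,0,1.2],
    [0,0,1.8],
    [0,0,2.0],
    [0,0,2.0],
  ],
  angular=[
    [0,0,0],
    [0,0,0],
    [0,0,0],
    [0,0,0],
    [0,0,0],
  ],
  claw=[20,20,20,20,20],
)

```text
t: 45.7
eef_pos: [0.4614, -0.195, 0.0469]
tool_rot: [-0.001, 0.707, 0.708, 0.0]
contact_force: [-0.1, -0.2, -1.7]
gripper_width: 0.34
```

Run:
```python
from h import *
w=cam("wrist"); w=cam("wrist");cv2.imwrite("pics/w37.png",w["pixels"])
delta([.461,-.196,.012],0); print(obs()["gripper_width"])
```

```text
at [ 0.4617 -0.1955  0.048 ] jaw 0.001 q1 q7 [ 0.64 -0.05] t 45.8
dp [-0.02 -0.03  1.44] ang [ 0.01 -0.    0.01] rows 0.7
0.3450978683668852
```

View pics/w37.png

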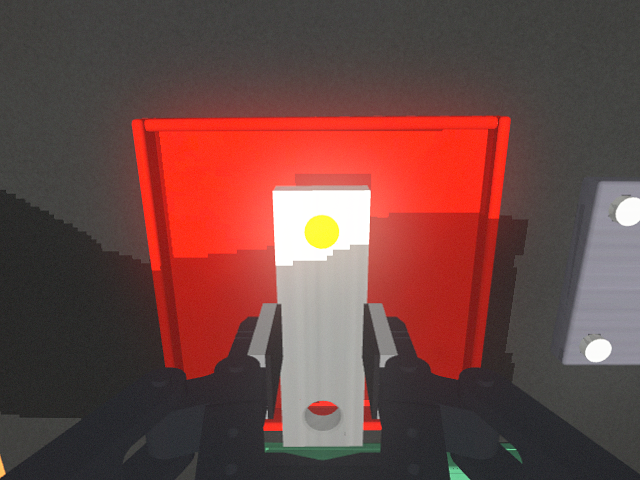

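>>> jog_arm(
  dp=[
    [0,0,0.5],
    [0,0,1.0],
    [0,0,1.3],
    [0,0,1.44],
    [0,0,1.44],
  ],
  angular=[
    [0,0,0],
    [0,0,0],
    [0,0,0],
    [0,0,0],
    [0,0,0],
  ],
  claw=[20,20,20,20,20],
)

```text
t: 46.3
eef_pos: [0.4602, -0.1956, 0.0111]
tool_rot: [-0.001, 0.707, 0.707, -0.0]
contact_force: [0.9, -0.2, -1.3]
gripper_width: 0.348
```

>>> jog_arm(
  dp=[
    [0,0,0],
    [0,0,0],
    [0,0,0],
    [0,0,-1],
    [0,0,-3],
  ],
  angular=[
    [0,0,0],
    [0,0,0],
    [0,0,0],
    [0,0,0],
    [0,0,0],
  ],
  claw=[50,50,50,50,50],
)

```text
t: 46.8
eef_pos: [0.4584, -0.195, 0.0853]
tool_rot: [-0.003, 0.707, 0.707, -0.001]
contact_force: [0.2, -0.6, 0.5]
gripper_width: 0.587
```

>>> jog_arm(
  dp=[
    [0,0,-1],
    [0,0,-2],
    [0,0,-3],
    [0,0,-3],
    [0,0,-3],
  ],
  angular=[
    [0,0,0],
    [0,0,0],
    [0,0,0],
    [0,0,0],
    [0,0,0],
  ],
  claw=[50,50,50,50,50],
)

```text
t: 47.3
eef_pos: [0.4609, -0.196, 0.1623]
tool_rot: [0.001, 0.707, 0.707, 0.0]
contact_force: [-0.5, -0.5, -0.7]
gripper_width: 0.585
```

Run:
```python
from h import *
w=cam("wrist"); w=cam("wrist");cv2.imwrite("pics/w38.png",w["pixels"])
t=cam("top"); crop(t,100,130,540,350,1.8,"t38.png"); cv2.imwrite("pics/s38.png",cam("side")["pixels"])
```

```text
(no output)
```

View pics/w38.png

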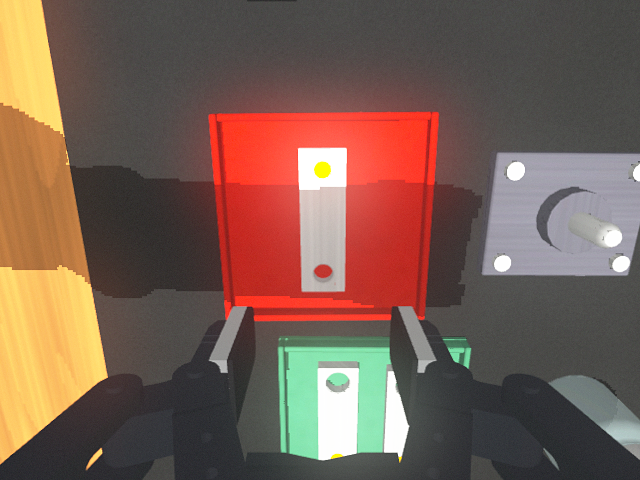

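View pics/t38.png

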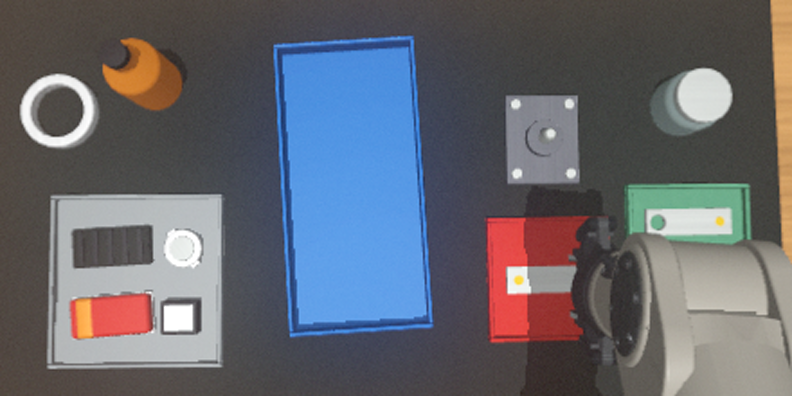

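View pics/s38.png

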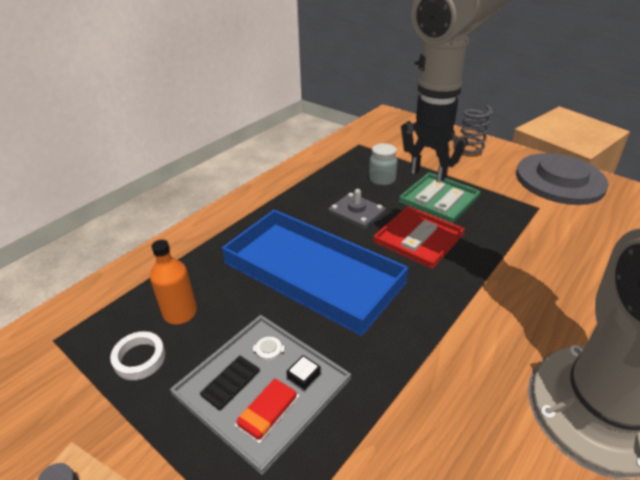

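Run:
```python
from station import *
print(hand_in()); print(get_obs()["t"])
```

```text
the job is handed in; nothing more can be done
None
the job is handed in; nothing more can be done
```

The job is done and handed in at about 47.5 s. All seven loose parts and links are in their trays.

- **Cleared first:** the lens, pedal pad, relay and filler cap went into the grey tray before any link was touched.
- **Two links that fit:** the two links nearest the robot went right down to the collar. The first pressed on it with about 7 N. The second was judged seated from the tool height and the side picture; its eye was rubbing the pin with about 5 N sideways, which is within the bore clearance. Both lie in the green tray.
- **One undersize link:** the third stopped at the pin's tip, about 30 mm higher, and held under about 10 N of push. It lies in the red tray.

The last top, side and wrist pictures show:
- the bin empty and every part lying flat inside its tray;
- the bottle, jar and ring where they started;
- the gripper open and clear, about 16 cm up.

I saw no knocked parts and no slipped grip. The cameras disagreed with each other by up to about 5 mm on the pin's position. I settled it by comparing the eye and the pin in the same wrist picture, and used that position for the third link. No check failed.

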